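# Deburr the clamped tube end with the crank deburrer

### The job

Take the crank deburring tool from its stand and set it on the end of the clamped tube, blade over the clamp lug, and let go. Then take it by the round crank knob and run the blade one full turn clockwise (seen from above) round the tube's edge, keeping it down on the rim all the way until the blade is back over the lug. Finally put the tool back on its stand, seated and upright, and leave the other things on the table where they are.

Things in the scene. Friction and masses are not known exactly. Their poses are not given: they have to be found in the camera images.
- deburrer: Loose crank deburring tool, 0.4 to 0.7 kg, held down only by its weight. Origin on its axis, in the plane where blade and shoes meet the rim; z up, x along the crank arm. Plug below: 43 mm across, 22 mm deep, nose tapered to 30 mm, 2.5 mm play in a bore. Above: disc 66 mm wide, z 6 to 16 mm; arm 16 mm wide to x = 70 mm, top at z 24 mm. It rests on the blade (+x side) and two brass shoes.
- hub (a point): Centre of the top of the grey square hub by which the tool is carried: 24 x 24 mm, sides along the tool's x and y, on the tool's axis, from z 20 mm up to this point at z 66 mm above the tool's origin.
- crank_knob: Black round upright knob on the end of the crank arm, 20 mm in diameter, turning freely on its pin so it can be held without turning the wrist. Origin: on its axis at its bottom, 60 mm from the hub axis (tool x = 60, z = 26 mm); z up along it; top at 43 mm. The gap between knob and hub is 38 mm.
- blade: The blade, a dark upright steel plate 20 mm long radially, 3 mm thick, fixed under the crank arm. Origin and axes are those of the tool.
- blade_edge (a point): Middle of the blade's lower edge, at tool x = 27 mm, y = 0, z = 0.
- tube_mount: Fixed grey 110 x 110 x 12 mm base plate with an upright aluminium tube, outside 60 mm, bore 48 mm, in a dark collar whose split lug with a cross screw sticks out to 61 mm from the axis at z 15 to 39 mm. Origin on the table under the tube's axis, z up; the lug points along -x, so a blade over the lug is on the -x side of the rim.
- tube_rim (a point): Centre of the tube's open upper end, 80 mm above the table. The tube is the taller of the two upright rings. Its bore is free for 42 mm down.
- tool_stand: Fixed stand of the tool: black base plate 100 x 100 x 10 mm with a low plain plastic ring, outside 66 mm, bore 48 mm, rim 45 mm above the table. Origin on the table under the ring's axis. The tool may point any way in it.
- stand_rim (a point): Centre of the stand's rim, 45 mm above the table.
- can: Bystander: clear or whitish screw can with a black lid, 47 mm wide, 62 tall; origin under its centre.
- case: Bystander: flat round grey wafer case, 73 mm wide, 13 tall; origin under its centre.
- jar: Bystander: clear jar with a blue lid, 54 mm wide, 70 tall; origin under its centre.
- tape: Bystander: roll of amber tape lying flat, 60 mm wide, 16 tall; origin under its centre.

How it is judged:
By the outcome, as a careful person would: the job done as asked, in the order asked, and still so for the second after the job is handed in, with the robot touching nothing.
It also fails if it takes over 72 s, if anything falls off the work surface, if the arm or the gripper's body presses on something with over 40 N, if the wrist force passes 120 N, or if a joint passes its speed limit or range.

### The arm

A 7-joint arm with a two-finger parallel gripper is mounted at the origin on a cart in front of the work surface, level with it; the furniture and walls round the work are solid. World frame = base frame: x ahead of the robot, y to its left, z up, the work surface at z = 0. Lengths are in m, angles in rad, forces in N, time in s.
With the tool pointing down it reaches from about 0.35 to 0.9 m from the base axis. Payload 8.1 kg.
Tool frame: the origin (TCP) lies between the finger pads; the fingertips stand 14 mm ahead of it and the grasp point (between the pads) lies 5 mm behind it (nose_length is the distance from the TCP to the fingertips, in m); z points along the fingers, y is the direction in which the jaws open and shut (so a half turn about z gives the same grasp; the last joint's range is limited). The gripper opens to 92 mm and grips with 3 to 60 N. Pads are 19 mm wide; open, the fingers measure 130 mm over their backs; the gripper's body (75 mm by 190 mm) begins 47 mm behind the grasp point.
Start: joints at [-1.308, 0.434, 0.025, 1.573, -0.012, 1.134, -0.075], TCP at [0.224, 0.584, 0.241] pointing down, gripper open.
Joint ranges: [-2.62, 2.62], [-0.44, 2.09], [-1.27, 1.32], [0.08, 2.57], [-1.32, 4.46], [0.12, 2], [-2.74, 2.74]. Speed limits (rad/s): [2.22, 2.22, 3.01, 3.01, 3.14, 3.14, 3.14].

### API

Orientations are given as a unit quaternion [w, x, y, z].
In Python, from plant import * gives the robot as it stands.
- The arm moves only by the shell command python3 -m jog 'ROWS'. ROWS is JSON, a list of rows, each an object with "jaw": the opening, from 0 (shut) to 1 (fully open); "dp": the shift along the tool's x, y, z in mm, a list of three; "roll": the turn about the tool's z in rad. In form: [{"jaw": jaw, "dp": [tx, ty, tz], "roll": roll}, ...]. A call has exactly 10 rows; each row shifts and turns the commanded pose from where the row before left it, along the tool's axes as they then stand; what a row does not reach is not made up. A row lasts 1/12 s, in which the tool goes at most 41.7 mm and 7.16 degrees, less where a joint would pass 70% of its speed; a pose out of reach is approached as far as the arm can. A call with a gripper value outside its range is refused whole. The fingers move at their own pace and stop on an object; the grip force is fixed at half the most. Time passes only in rows, so rows that do not move let the fingers close, or fill a call up. It gives the time, the measured TCP pose, the force and the opening at its end, in the units of the state.
- state(): the state, without advancing time (a new reading comes with each control period).
- capture(name): name is "side" or "top"; returns a dict with "frame" (420x560x3 uint8, blue, green, red), "depth" (420x560 float32, m along the optical axis (not along the pixel's ray), 0 where there is no reading), "mtx" (3x3 intrinsics, pixels), "world_to_cam" (4x4, takes a point from world to camera coordinates). Camera axes: x right, y up, looking along -z (the intrinsics and any distortion apply to the point x, -y, -z); pixel columns grow to the right and rows downward; lengths in m; the calibration is good to about 2 mm. A picture is of the moment at which its call begins.
- sign_off(): hands the job in, once; it reports no verdict.
Trained networks look in the newest picture that a camera, given by its name, has taken for a name from the list of things; names that differ only in an ending like _2 or _b are one class to them, and where a whole thing is asked for, a point or a joint stands for the part that bears it (a point fixed in the world has none). Each returns a list of dicts, best first, with "confidence" (0 to 1); they miss things now and then, are a little off and sometimes report something else, mostly with a low value. They report only what shows in the picture. A call takes as long as a camera call.
- silhouettes(thing, camera): "pixels" (420x560 bool, what is visible of it) and "extent" ([left, top, width, height] in pixels, round what is visible of it).
- place_of(thing, camera): "location" ([row, column] in pixels: a listed point, or the origin of a listed thing).
The state is a dict: "time_s": time; "joint_pos": joint angles; "joint_vel": joint speeds; "joint_torque": joint torques, N m; "tcp_pos": TCP position; "eef_rot": TCP orientation; "ft_force": force on the tool from outside, world axes, zero at the start; "moment": the same for the moment, N m; "width": opening from 0.0 (shut) to 1.0 (fully open).
Only numpy, scipy, OpenCV 4.12 (cv2) and the standard library are available. Lean on these libraries where they do the work, as an engineer would, in place of code of your own. Each camera call takes 0.05 s, during which the arm holds its last target.

## Working session

There is one attempt and no reset: what is moved stays moved. The work goes in short steps, Python scripts to look and compute and a shell command to move; the robot and the scene stay as the last step left them, time stands still between calls to the robot, and variables do not carry over. Pictures are saved under pics/ and viewed, and the job is handed in when it is done.

```bash
ls; mkdir -p pics; cat > h.py <<'E'
from plant import *
import numpy as np, cv2
def ray(c,row,col):
    K=c["mtx"];T=np.linalg.inv(c["world_to_cam"])
    d=np.array([(col-K[0,2])/K[0,0],-(row-K[1,2])/K[1,1],-1.0])
    return T[:3,3],T[:3,:3]@d
def atz(c,row,col,z):
    o,d=ray(c,row,col);return o+d*(z-o[2])/d[2]
def bydepth(c,row,col):
    o,d=ray(c,row,col);return o+d*c["depth"][int(round(row)),int(round(col))]
def proj(c,p):
    q=(c["world_to_cam"]@np.r_[p,1])[:3];K=c["mtx"]
    return K[1,2]-K[1,1]*q[1]/-q[2],K[0,2]+K[0,0]*q[0]/-q[2]
E
python3 - <<'E'
from h import *
s=state();print({k:np.round(v,3) for k,v in s.items()})
for n in("top","side"):
    c=capture(n);cv2.imwrite(f"pics/{n}0.png",c["frame"]);print(n,c["mtx"],np.linalg.inv(c["world_to_cam"]).round(3))
    for t,z in [("hub",None),("crank_knob",None),("blade_edge",None),("tube_rim",.08),("stand_rim",.045),("deburrer",None),("tube_mount",0),("tool_stand",0),("can",0),("case",0),("jar",0),("tape",0)]:
        for r in place_of(t,n)[:2]:
            l=r["location"];print(t,round(r["confidence"],2),np.round(l,1),bydepth(c,*l).round(3),None if z is None else atz(c,*l,z).round(3))
E
```

```text
pics
{'time_s': np.float64(0.0), 'joint_pos': array([-1.308,  0.435,  0.025,  1.574, -0.012,  1.134, -0.075]), 'joint_vel': array([-0.001,  0.002, -0.   , -0.   ,  0.001,  0.   , -0.   ]), 'joint_torque': array([-1.0000e-03, -6.6786e+01,  9.8400e-01, -3.1446e+01, -6.1000e-02,
        4.3000e-02,  0.0000e+00]), 'tcp_pos': array([0.223, 0.583, 0.24 ]), 'eef_rot': array([-0.   ,  0.182,  0.983, -0.001]), 'ft_force': array([ 0.055, -0.685,  0.512]), 'moment': array([-0.015, -0.004,  0.026]), 'width': np.float64(1.002)}
top [[484.07809873   0.         272.87606702]
 [  0.         484.07809873 203.6034051 ]
 [  0.           0.           1.        ]] [[-0.013  0.988 -0.151  0.31 ]
 [-1.    -0.016 -0.021 -0.074]
 [-0.023  0.151  0.988  1.315]
 [ 0.     0.     0.     1.   ]]
hub 0.58 [230.6 342.9] [ 0.424 -0.222  0.11 ] None
crank_knob 0.39 [211.3 324.8] [ 0.472 -0.178  0.114] None
tube_rim 0.91 [215.1 164.7] [0.48  0.243 0.034] [0.474 0.232 0.08 ]
tube_rim 0.3 [208.6 244.2] [0.49  0.028 0.059] [0.487 0.026 0.08 ]
stand_rim 0.56 [233.9 340.7] [ 0.415 -0.217  0.11 ] [ 0.421 -0.224  0.045]
debu
[... 1067 characters left out ...]
  0.204 0.064] [0.476 0.224 0.08 ]
stand_rim 0.78 [199.1 301.3] [ 0.431 -0.196  0.066] [ 0.435 -0.232  0.045]
deburrer 0.76 [198.8 301.9] [ 0.429 -0.2    0.065] None
deburrer 0.29 [198.6 302.8] [ 0.427 -0.212  0.059] None
tube_mount 0.82 [288.  269.5] [0.459 0.26  0.026] [0.464 0.229 0.   ]
tool_stand 0.72 [207.2 299.7] [ 0.434 -0.189  0.036] [ 0.441 -0.248  0.   ]
can 0.54 [252.2 268. ] [0.497 0.082 0.021] [0.502 0.054 0.   ]
case 0.81 [248.6 298.2] [0.407 0.027 0.01 ] [0.409 0.013 0.   ]
jar 0.54 [183.5 297.7] [ 0.472 -0.408  0.011] [ 0.474 -0.427  0.   ]
tape 0.58 [295.5 207.1] [ 0.635  0.298 -0.001] [0.635 0.299 0.   ]
tape 0.51 [206.1 302.4] [ 0.424 -0.188  0.043] [ 0.432 -0.258  0.   ]
```

```bash
python3 - <<'E'
import cv2,numpy as np
a=cv2.imread("pics/top0.png");b=cv2.imread("pics/side0.png")
cv2.imwrite("pics/t0.png",cv2.resize(a,(800,600)));cv2.imwrite("pics/s0.png",cv2.resize(b,(800,600)))
u=cv2.resize(a[180:280,290:390],(400,400),interpolation=2);v=cv2.resize(a[170:270,120:220],(400,400),interpolation=2)
cv2.imwrite("pics/tz.png",np.hstack([u,v]))
u=cv2.resize(b[150:250,250:350],(400,400),interpolation=2);v=cv2.resize(b[220:320,215:315],(400,400),interpolation=2)
cv2.imwrite("pics/sz.png",np.hstack([u,v]))
E
```

```text
(no output)
```

View pics/t0.png

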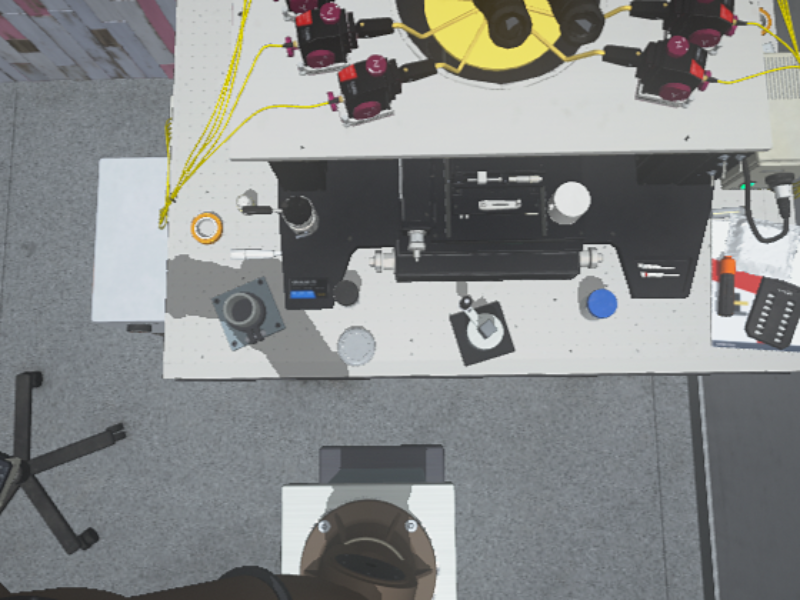

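View pics/s0.png

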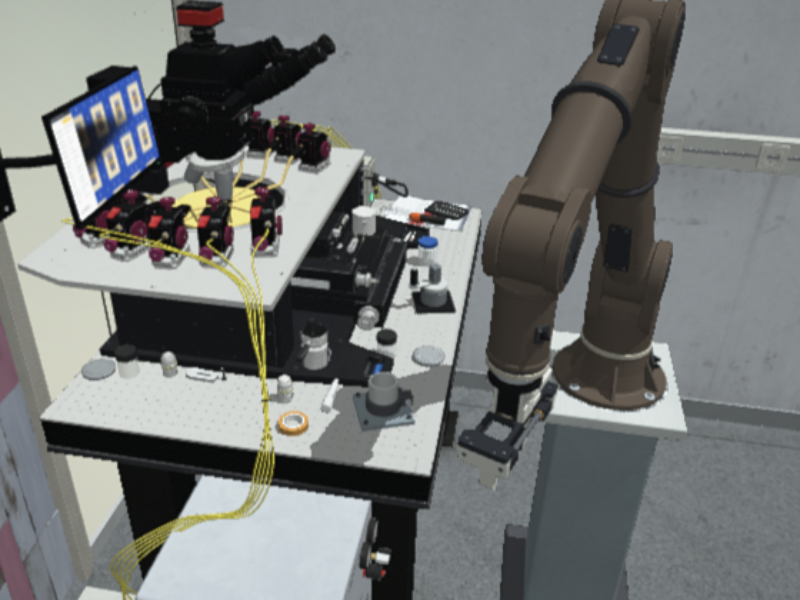

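View pics/tz.png

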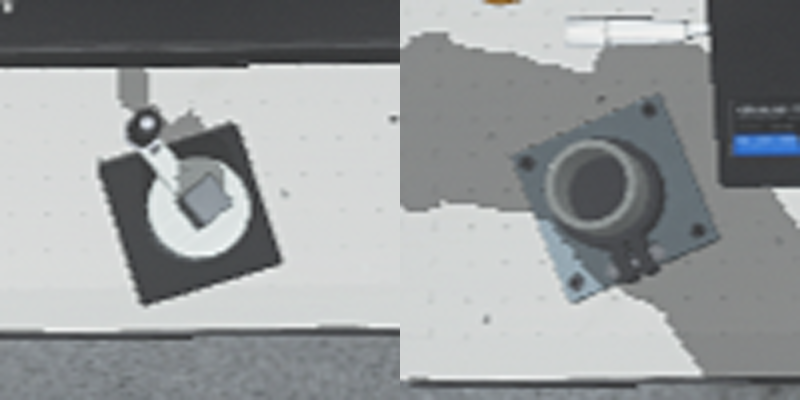

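View pics/sz.png

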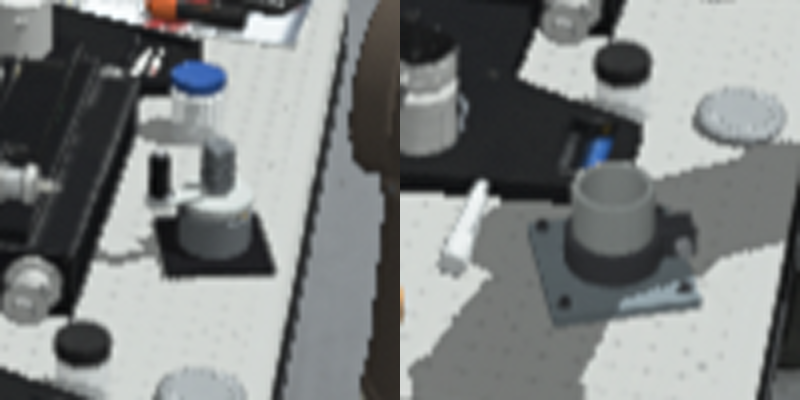

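The top view shows the tool in its stand at about (343,230), its knob up and left at (326,212), and the tube at (168,217) with its lug toward the lower right at (178,236). I'll refine these with the depth image.

```bash
cat > m.py <<'E'
from h import *
def cloud(c,r0,r1,c0,c1):
    rr,cc=np.mgrid[r0:r1,c0:c1];d=c["depth"][r0:r1,c0:c1]
    K=c["mtx"];T=np.linalg.inv(c["world_to_cam"])
    P=np.stack([(cc-K[0,2])/K[0,0]*d,-(rr-K[1,2])/K[1,1]*d,-d],-1)@T[:3,:3].T+T[:3,3]
    return P[d>0],np.stack([rr,cc],-1)[d>0]
def slab(P,lo,hi,near,r):
    return P[(P[:,2]>lo)&(P[:,2]<hi)&(np.hypot(P[:,0]-near[0],P[:,1]-near[1])<r)]
def fit(Q):
    from scipy.optimize import least_squares
    f=lambda v:np.hypot(Q[:,0]-v[0],Q[:,1]-v[1])-v[2]
    s=least_squares(f,[*Q[:,:2].mean(0),.03],loss="soft_l1",f_scale=.002);return s.x
def box(Q):
    return cv2.minAreaRect((Q[:,:2]*1000).astype(np.float32))
E
python3 - <<'E'
from m import *
c=capture("top")
P,_=cloud(c,160,290,110,400)
t=(.474,.232);s=(.424,-.222)
print("table",np.median(P[(abs(P[:,1])<.3)&(P[:,2]<.02)&(P[:,2]>-.02)][:,2]))
Q=slab(P,.074,.086,t,.04);print("tube rim ring",len(Q),fit(Q).round(4),Q.mean(0).round(4),box(Q))
Q=slab(P,.008,.016,t,.09);print("plate",len(Q),box(Q),Q[:,2].mean())
Q=slab(P,.03,.048,t,.075);Q=Q[np.hypot(*(Q[:,:2]-t).T)>.042];print("lug",len(Q),Q.mean(0).round(4), np.degrees(np.arctan2(Q[:,1].mean()-t[1],Q[:,0].mean()-t[0])))
Q=slab(P,.106,.122,s,.022);print("hub",len(Q),Q.mean(0).round(4),box(Q))
Q=slab(P,.106,.122,(.47,-.176),.018);print("knob",len(Q),Q.mean(0).round(4),box(Q))
Q=slab(P,.056,.066,s,.05);Q=Q;print("disc",len(Q),fit(Q).round(4),box(Q),Q.mean(0))
Q=slab(P,.005,.014,s,.09);print("base",len(Q),box(Q),Q[:,2].mean())
P,_=cloud(c,0,420,0,560)
for x in np.arange(.5,.95,.05): 
    print(round(x,2),[round(float(P[(abs(P[:,0]-x)<.025)&(abs(P[:,1]-y)<.05)][:,2].max(initial=0)),2) for y in (-.4,-.3,-.2,-.1,0,.1,.2,.3,.4)])
# scale check: mask of tool names
for n in ("side",):
    c=capture(n)
    for nm,p in(("hub",(.424,-.222,.111)),("tube",(.474,.226,.08))): print(nm,np.round(proj(c,p),1))
E
```

```text
table 0.0007881232825768247
tube rim ring 160 [0.472  0.2261 0.0269] [0.4715 0.2263 0.0794] ((472.0006103515625, 226.322265625), (57.48878479003906, 58.24329376220703), 50.138526916503906)
plate 721 ((488.25579833984375, 219.7837677001953), (142.84109497070312, 135.10939025878906), 22.847003936767578) 0.011766474942229611
lug 101 [0.4292 0.2053 0.0366] -149.16714138249387
hub 91 [ 0.4266 -0.2171  0.1108] ((426.6541442871094, -217.32958984375), (23.534343719482422, 23.987548828125), 37.484798431396484)
knob 47 [ 0.4739 -0.1807  0.1134] ((474.51837158203125, -180.4488067626953), (18.089447021484375, 17.828575134277344), 0.4628047049045563)
disc 340 [ 0.4288 -0.2179  0.0263] ((426.71258544921875, -217.5042266845703), (63.224613189697266, 65.76162719726562), 85.86846923828125) [ 0.42464004 -0.21694831  0.06083449]
base 788 ((416.7563781738281, -215.5897979736328), (167.79920959472656, 158.96517944335938), 56.59159469604492) 0.009167220074895701
0.5 [0.08, 0.01, 0.12, 0.01, 0.07, 0.07, 0.09, 0.09, 0.01]
0.55 [0.1, 0.1, 0.1, 0.14, 0.07, 0.03, 0.03, 0.01, 0.01]
0.6 [0.18, 0.18, 0.13, 0.15, 0.06, 0.11, 0.03, 0.02, 0.01]
0.65 [0.18, 0.19, 0.19, 0.18, 0.03, 0.15, 0.11, 0.1, 0.1]
0.7 [0.23, 0.64, 0.64, 0.23, 0.23, 0.23, 0.25, 0.23, 0.1]
0.75 [0.23, 0.62, 0.63, 0.24, 0.33, 0.31, 0.29, 0.25, 0.01]
0.8 [0.33, 0.23, 0.23, 0.36, 0.36, 0.23, 0.3, 0.01, 0.01]
0.85 [0.32, 0.25, 0.27, 0.31, 0.36, 0.33, 0.3, 0.01, 0.01]
0.9 [0.3, 0.24, 0.23, 0.3, 0.36, 0.33, 0.31, 0.01, 0.01]
hub [184.8 304.8]
tube [265.4 266.8]
```

```bash
python3 - <<'E'
from m import *
c=capture("top")
A=[atz(c,zy/4+170,(zx-400)/4+120,.012)[:2] for zx,zy in ((660,95),(718,240),(573,302),(512,157))]
A=np.array(A);print(A.round(4),A.mean(0))
for i in range(4):
    d=A[(i+1)%4]-A[i];print(np.degrees(np.arctan2(d[1],d[0])),np.hypot(*d))
p=atz(c,265/4+170,(632-400)/4+120,.039);print(p, np.degrees(np.arctan2(p[1]-.2263,p[0]-.472)))
m=silhouettes("tube_mount","top")[0]["pixels"]
P,px=cloud(c,160,290,110,230)
k=m[px[:,0],px[:,1]]&(abs(P[:,2]-.012)<.004);print(box(P[k]))
A=[atz(c,zy/4+180,zx/4+290,.01)[:2] for zx,zy in ((237,123),(282,264),(145,306),(99,160))];print(np.mean(A,0))
E
```

```text
[[0.5408 0.1939]
 [0.4404 0.153 ]
 [0.3998 0.2509]
 [0.4995 0.2949]] [0.47010246 0.22316085]
-157.8290352407687 0.1084131896874474
112.49197186435805 0.10593389900194647
23.847547881678803 0.10891914314705131
-67.75858047817552 0.1091190446810894
[0.42190765 0.20533129 0.039     ] -157.2857594657417
((471.7716064453125, 226.58929443359375), (111.78047180175781, 110.3765869140625), 22.896114349365234)
[ 0.42620982 -0.22031857]
```

```bash
cat > plan.py <<'E'
from m import *
from scipy.spatial.transform import Rotation as R
def ang(a): return (a+180)%360-180
def pose():
    s=state();q=s["eef_rot"];M=R.from_quat([q[1],q[2],q[3],q[0]]).as_matrix()
    return np.array(s["tcp_pos"]),np.degrees(np.arctan2(M[1,1],M[0,1])),M
def plan(wps,jaw,start=None,dec=0):
    """wps: list of (xyz, yaw_deg of tool y, rows); tool down"""
    p,y,_=pose() if start is None else (*start,None)
    p=np.array(p,float); out=[]
    for t,yt,n in wps:
        t=np.array(t,float)
        for i in range(n):
            k=n-i
            roll=round(-np.radians(yt-y)/k,2 if k>1 else 3)
            w=(t-p)/k*1000;a=np.radians(y)
            ey=np.array([np.cos(a),np.sin(a),0]);ex=np.array([-np.sin(a),np.cos(a),0]);ez=np.array([0,0,-1.])
            d=[round(float(w@e),dec) if dec else int(round(float(w@e))) for e in(ex,ey,ez)]
            p=p+(ex*d[0]+ey*d[1]+ez*d[2])/1000
            y=y-np.degrees(roll);out.append('{"jaw":%g,"dp":[%g,%g,%g],"roll":%g}'%(jaw,*d,roll))
    for i in range(0,len(out),10): print(",".join(out[i:i+10]));print()
    print("end",p.round(4),round(y,2))
def rep():
    s=state();p,y,M=pose();print(round(float(s["time_s"]),2),p.round(4),round(y,2),"tilt",M[:2,2].round(4),"F",np.round(s["ft_force"],1),"M",np.round(s["moment"],2),"w",round(float(s["width"]),3),"j7",round(float(s["joint_pos"][6]),2))
E
python3 - <<'E'
from plan import *
p,y,M=pose();print(M.round(3),y)
plan([((.40,.33,.24),40,10),((.47,.05,.22),0,10),((.4266,-.2173,.19),-52.5,10)],1)
E
```

```text
[[-0.934  0.358  0.   ]
 [ 0.358  0.934  0.   ]
 [-0.     0.    -1.   ]] 69.03697306277878
{"jaw":1,"dp":[-26,-17,0],"roll":0.05},{"jaw":1,"dp":[-26,-16,0],"roll":0.05},{"jaw":1,"dp":[-27,-15,0],"roll":0.05},{"jaw":1,"dp":[-28,-13,0],"roll":0.05},{"jaw":1,"dp":[-28,-12,0],"roll":0.05},{"jaw":1,"dp":[-29,-11,0],"roll":0.05},{"jaw":1,"dp":[-30,-9,0],"roll":0.05},{"jaw":1,"dp":[-30,-8,0],"roll":0.05},{"jaw":1,"dp":[-30,-6,0],"roll":0.05},{"jaw":1,"dp":[-31,-4,1],"roll":0.057}

{"jaw":1,"dp":[-26,-13,2],"roll":0.07},{"jaw":1,"dp":[-27,-11,2],"roll":0.07},{"jaw":1,"dp":[-27,-9,2],"roll":0.07},{"jaw":1,"dp":[-28,-7,2],"roll":0.07},{"jaw":1,"dp":[-28,-5,2],"roll":0.07},{"jaw":1,"dp":[-29,-3,2],"roll":0.07},{"jaw":1,"dp":[-29,-1,2],"roll":0.07},{"jaw":1,"dp":[-29,1,2],"roll":0.07},{"jaw":1,"dp":[-29,3,2],"roll":0.07},{"jaw":1,"dp":[-28,6,2],"roll":0.068}

{"jaw":1,"dp":[-27,-4,3],"roll":0.09},{"jaw":1,"dp":[-27,-2,3],"roll":0.09},{"jaw":1,"dp":[-27,0,3],"roll":0.09},{"jaw":1,"dp":[-27,3,3],"roll":0.09},{"jaw":1,"dp":[-26,5,3],"roll":0.09},{"jaw":1,"dp":[-26,8,3],"roll":0.09},{"jaw":1,"dp":[-25,10,3],"roll":0.09},{"jaw":1,"dp":[-24,12,3],"roll":0.1},{"jaw":1,"dp":[-23,15,3],"roll":0.09},{"jaw":1,"dp":[-22,16,3],"roll":0.096}

end [ 0.4259 -0.2173  0.1897] -52.49
```

```bash
python3 -m jog '[{"jaw":1,"dp":[-26,-17,0],"roll":0.05},{"jaw":1,"dp":[-26,-16,0],"roll":0.05},{"jaw":1,"dp":[-27,-15,0],"roll":0.05},{"jaw":1,"dp":[-28,-13,0],"roll":0.05},{"jaw":1,"dp":[-28,-12,0],"roll":0.05},{"jaw":1,"dp":[-29,-11,0],"roll":0.05},{"jaw":1,"dp":[-30,-9,0],"roll":0.05},{"jaw":1,"dp":[-30,-8,0],"roll":0.05},{"jaw":1,"dp":[-30,-6,0],"roll":0.05},{"jaw":1,"dp":[-31,-4,1],"roll":0.057}]'
python3 -m jog '[{"jaw":1,"dp":[-26,-13,2],"roll":0.07},{"jaw":1,"dp":[-27,-11,2],"roll":0.07},{"jaw":1,"dp":[-27,-9,2],"roll":0.07},{"jaw":1,"dp":[-28,-7,2],"roll":0.07},{"jaw":1,"dp":[-28,-5,2],"roll":0.07},{"jaw":1,"dp":[-29,-3,2],"roll":0.07},{"jaw":1,"dp":[-29,-1,2],"roll":0.07},{"jaw":1,"dp":[-29,1,2],"roll":0.07},{"jaw":1,"dp":[-29,3,2],"roll":0.07},{"jaw":1,"dp":[-28,6,2],"roll":0.068}]'
python3 -c "
from plan import *
rep()"
```

```text
time_s: 2.33
tcp_pos: [0.4008, 0.3288, 0.2401]
eef_rot: [0.0, 0.424, 0.906, 0.0]
ft_force: [0.3, -0.6, -0.5]
width: 0.999
time_s: 3.17
tcp_pos: [0.4702, 0.0482, 0.2199]
eef_rot: [0.0, 0.708, 0.706, 0.0]
ft_force: [0.5, 0.2, -0.4]
width: 1.002
3.17 [0.4702 0.0482 0.2199] -0.2 tilt [0.0005 0.0004] F [ 0.5  0.2 -0.4] M [-0.07 -0.03 -0.07] w 1.002 j7 -0.08
```

```bash
python3 -m jog '[{"jaw":1,"dp":[-27,-4,3],"roll":0.09},{"jaw":1,"dp":[-27,-2,3],"roll":0.09},{"jaw":1,"dp":[-27,0,3],"roll":0.09},{"jaw":1,"dp":[-27,3,3],"roll":0.09},{"jaw":1,"dp":[-26,5,3],"roll":0.09},{"jaw":1,"dp":[-26,8,3],"roll":0.09},{"jaw":1,"dp":[-25,10,3],"roll":0.09},{"jaw":1,"dp":[-24,12,3],"roll":0.1},{"jaw":1,"dp":[-23,15,3],"roll":0.09},{"jaw":1,"dp":[-22,16,3],"roll":0.096}]'
python3 -c "
from plan import *
rep()
c=capture('side');cv2.imwrite('pics/s1.png',cv2.resize(c['frame'][110:250,220:406],(797,600)))
plan([((.4266,-.2173,.09),-52.5,8)],1,dec=1)"
```

```text
time_s: 4.0
tcp_pos: [0.4259, -0.2185, 0.1899]
eef_rot: [0.0, 0.948, 0.32, 0.0]
ft_force: [0.2, 0.1, -0.2]
width: 1.003
4.0 [ 0.4259 -0.2185  0.1899] -52.71 tilt [ 0.001 -0.   ] F [ 0.2  0.1 -0.2] M [-0.08  0.11  0.04] w 1.003 j7 -0.25
{"jaw":1,"dp":[0.7,-0.5,12.5],"roll":-0},{"jaw":1,"dp":[0.7,-0.5,12.5],"roll":-0},{"jaw":1,"dp":[0.7,-0.5,12.5],"roll":-0},{"jaw":1,"dp":[0.7,-0.5,12.5],"roll":-0},{"jaw":1,"dp":[0.7,-0.4,12.5],"roll":-0},{"jaw":1,"dp":[0.7,-0.5,12.5],"roll":-0.01},{"jaw":1,"dp":[0.8,-0.4,12.5],"roll":-0},{"jaw":1,"dp":[0.7,-0.5,12.5],"roll":-0.006}

end [ 0.4266 -0.2173  0.09  ] -52.51
```

View pics/s1.png

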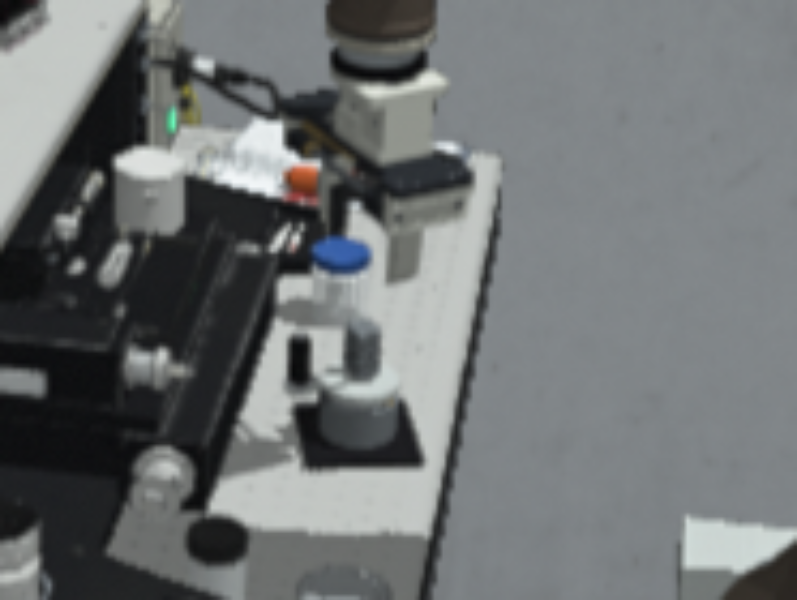

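The gripper stands above the tool, which is at about (360,370) in this crop, and nothing blocks the way down. Descend and close.

```bash
python3 -m jog '[{"jaw":1,"dp":[1,-0.5,13],"roll":0},{"jaw":1,"dp":[1,-0.5,13],"roll":0},{"jaw":1,"dp":[1,-0.5,13],"roll":0},{"jaw":1,"dp":[1,-0.5,13],"roll":0},{"jaw":1,"dp":[0.5,-0.5,12],"roll":0},{"jaw":1,"dp":[0.5,-0.5,12],"roll":0},{"jaw":1,"dp":[0.5,-0.5,12],"roll":0},{"jaw":1,"dp":[0,0,12],"roll":0},{"jaw":0.4,"dp":[0,0,0],"roll":0},{"jaw":0.4,"dp":[0,0,0],"roll":0}]'
python3 -m jog '[{"jaw":0,"dp":[0,0,0],"roll":0},{"jaw":0,"dp":[0,0,0],"roll":0},{"jaw":0,"dp":[0,0,0],"roll":0},{"jaw":0,"dp":[0,0,0],"roll":0},{"jaw":0,"dp":[0,0,0],"roll":0},{"jaw":0,"dp":[0,0,0],"roll":0},{"jaw":0,"dp":[0,0,0],"roll":0},{"jaw":0,"dp":[0,0,0],"roll":0},{"jaw":0,"dp":[0,0,0],"roll":0},{"jaw":0,"dp":[0,0,0],"roll":0}]'
python3 -c "
from plan import *
rep()
c=capture('side');cv2.imwrite('pics/s2.png',cv2.resize(c['frame'][110:250,220:406],(797,600)))"
```

```text
time_s: 4.88
tcp_pos: [0.4279, -0.211, 0.0896]
eef_rot: [-0.0, 0.947, 0.322, -0.0]
ft_force: [0.0, -0.1, 1.0]
width: 0.902
time_s: 5.72
tcp_pos: [0.4291, -0.2122, 0.0901]
eef_rot: [0.001, 0.947, 0.321, 0.001]
ft_force: [3.2, -4.0, -0.9]
width: 0.259
5.72 [ 0.4291 -0.2122  0.0901] -52.5 tilt [ 0.002  -0.0018] F [ 3.2 -4.  -0.9] M [-1.03 -0.76  0.1 ] w 0.259 j7 -0.1
```

View pics/s2.png

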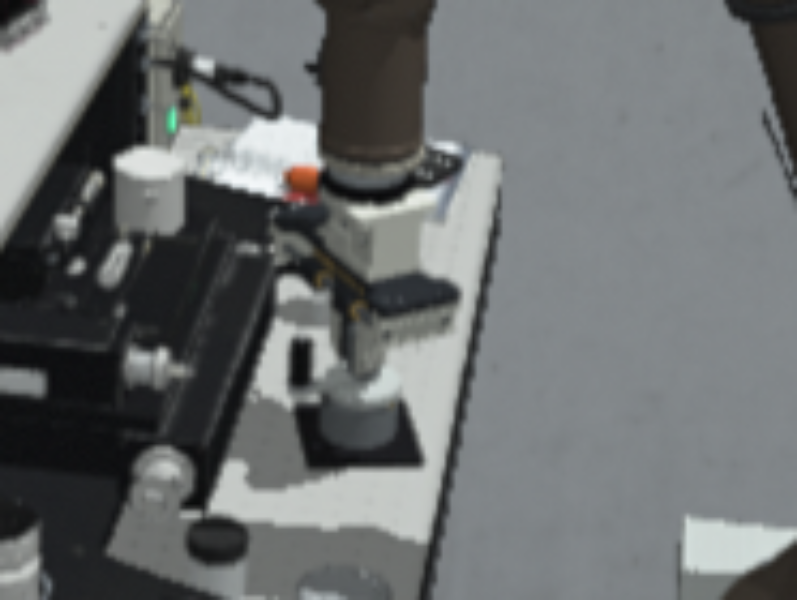

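The reading I planned that descent from was taken while the arm was still settling, so the grip is about 5 mm off centre. I'll open, recentre and grip again.

```bash
python3 -m jog '[{"jaw":0.6,"dp":[0,0,0],"roll":0},{"jaw":0.6,"dp":[0,0,0],"roll":0},{"jaw":0.6,"dp":[0,0,0],"roll":0},{"jaw":0.6,"dp":[-2,1.5,0],"roll":0},{"jaw":0.6,"dp":[-2,1.5,0],"roll":0},{"jaw":0.6,"dp":[-1,1,0],"roll":0},{"jaw":0.6,"dp":[0,0,0],"roll":0},{"jaw":0.6,"dp":[0,0,0],"roll":0},{"jaw":0.6,"dp":[0,0,0],"roll":0},{"jaw":0.6,"dp":[0,0,0],"roll":0}]'
python3 -m jog '[{"jaw":0,"dp":[0,0,0],"roll":0},{"jaw":0,"dp":[0,0,0],"roll":0},{"jaw":0,"dp":[0,0,0],"roll":0},{"jaw":0,"dp":[0,0,0],"roll":0},{"jaw":0,"dp":[0,0,0],"roll":0},{"jaw":0,"dp":[0,0,0],"roll":0},{"jaw":0,"dp":[0,0,0],"roll":0},{"jaw":0,"dp":[0,0,0],"roll":0},{"jaw":0,"dp":[0,0,0],"roll":0},{"jaw":0,"dp":[0,0,0],"roll":0}]'
python3 -c "
from plan import *
rep()
P0=(.4266,-.2174,.0898);y0=-52.6
plan([((.4266,-.2174,.165),y0,10),((.52,-.09,.18),0,9),((.52,.09,.18),50,8),((.472,.2264,.18),112.8,11)],0,start=(P0,y0))"
```

```text
time_s: 6.6
tcp_pos: [0.4266, -0.2173, 0.0897]
eef_rot: [-0.0, 0.947, 0.322, 0.0]
ft_force: [-1.2, 0.2, 0.4]
width: 0.6
time_s: 7.43
tcp_pos: [0.4263, -0.217, 0.0896]
eef_rot: [-0.0, 0.947, 0.322, -0.0]
ft_force: [-1.4, 3.4, 1.7]
width: 0.261
7.43 [ 0.4263 -0.217   0.0896] -52.48 tilt [-0.0006  0.0008] F [-1.4  3.4  1.7] M [ 0.74  0.56 -0.03] w 0.261 j7 -0.09
{"jaw":0,"dp":[0,0,-8],"roll":-0},{"jaw":0,"dp":[0,0,-7],"roll":-0},{"jaw":0,"dp":[0,0,-8],"roll":-0},{"jaw":0,"dp":[0,0,-7],"roll":-0},{"jaw":0,"dp":[0,0,-8],"roll":-0},{"jaw":0,"dp":[0,0,-7],"roll":-0},{"jaw":0,"dp":[0,0,-8],"roll":-0},{"jaw":0,"dp":[0,0,-7],"roll":-0},{"jaw":0,"dp":[0,0,-8],"roll":-0},{"jaw":0,"dp":[0,0,-7],"roll":-0}

{"jaw":0,"dp":[17,-5,-2],"roll":-0.1},{"jaw":0,"dp":[17,-3,-2],"roll":-0.1},{"jaw":0,"dp":[18,-2,-2],"roll":-0.1},{"jaw":0,"dp":[17,0,-2],"roll":-0.1},{"jaw":0,"dp":[17,2,-1],"roll":-0.1},{"jaw":0,"dp":[17,4,-2],"roll":-0.1},{"jaw":0,"dp":[17,6,-1],"roll":-0.11},{"jaw":0,"dp":[16,7,-2],"roll":-0.1},{"jaw":0,"dp":[15,9,-1],"roll":-0.108},{"jaw":0,"dp":[23,0,0],"roll":-0.11}

{"jaw":0,"dp":[22,2,0],"roll":-0.11},{"jaw":0,"dp":[22,5,0],"roll":-0.11},{"jaw":0,"dp":[21,7,0],"roll":-0.11},{"jaw":0,"dp":[20,10,0],"roll":-0.11},{"jaw":0,"dp":[19,12,0],"roll":-0.11},{"jaw":0,"dp":[18,14,0],"roll":-0.11},{"jaw":0,"dp":[17,16,0],"roll":-0.103},{"jaw":0,"dp":[11,7,0],"roll":-0.1},{"jaw":0,"dp":[11,8,0],"roll":-0.1},{"jaw":0,"dp":[10,9,0],"roll":-0.1}

{"jaw":0,"dp":[9,10,0],"roll":-0.1},{"jaw":0,"dp":[8,10,0],"roll":-0.1},{"jaw":0,"dp":[7,11,0],"roll":-0.1},{"jaw":0,"dp":[5,12,0],"roll":-0.1},{"jaw":0,"dp":[4,12,0],"roll":-0.1},{"jaw":0,"dp":[3,13,0],"roll":-0.1},{"jaw":0,"dp":[2,13,0],"roll":-0.1},{"jaw":0,"dp":[1,13,0],"roll":-0.096}

end [0.4717 0.2265 0.1798] 112.81
```

```bash
python3 -c "
from plan import *
P0=(.4266,-.2174,.0898);y0=-52.6
plan([((.4266,-.2174,.2),y0,10),((.46,-.07,.22),-5,9),((.46,.07,.22),40,8),((.472,.2264,.2),112.8,13)],0,start=(P0,y0))"
python3 -m jog '[{"jaw":0,"dp":[0,0,-6],"roll":0},{"jaw":0,"dp":[0,0,-8],"roll":0},{"jaw":0,"dp":[0,0,-10],"roll":0},{"jaw":0,"dp":[0,0,-12],"roll":0},{"jaw":0,"dp":[0,0,-14],"roll":0},{"jaw":0,"dp":[0,0,-15],"roll":0},{"jaw":0,"dp":[0,0,-15],"roll":0},{"jaw":0,"dp":[0,0,-13],"roll":0},{"jaw":0,"dp":[0,0,-11],"roll":0},{"jaw":0,"dp":[0,0,-6],"roll":0}]'
python3 -c "
from plan import *
rep()
c=capture('side');cv2.imwrite('pics/s3.png',cv2.resize(c['frame'][110:250,220:406],(797,600)));rep()"
```

```text
{"jaw":0,"dp":[0,0,-11],"roll":-0},{"jaw":0,"dp":[0,0,-11],"roll":-0},{"jaw":0,"dp":[0,0,-11],"roll":-0},{"jaw":0,"dp":[0,0,-11],"roll":-0},{"jaw":0,"dp":[0,0,-11],"roll":-0},{"jaw":0,"dp":[0,0,-11],"roll":-0},{"jaw":0,"dp":[0,0,-11],"roll":-0},{"jaw":0,"dp":[0,0,-11],"roll":-0},{"jaw":0,"dp":[0,0,-11],"roll":-0},{"jaw":0,"dp":[0,0,-11],"roll":-0}

{"jaw":0,"dp":[13,-11,-2],"roll":-0.09},{"jaw":0,"dp":[14,-10,-2],"roll":-0.09},{"jaw":0,"dp":[15,-8,-2],"roll":-0.09},{"jaw":0,"dp":[15,-7,-2],"roll":-0.09},{"jaw":0,"dp":[16,-5,-2],"roll":-0.09},{"jaw":0,"dp":[16,-4,-3],"roll":-0.1},{"jaw":0,"dp":[17,-3,-2],"roll":-0.09},{"jaw":0,"dp":[16,-1,-3],"roll":-0.1},{"jaw":0,"dp":[17,1,-2],"roll":-0.091},{"jaw":0,"dp":[17,-2,0],"roll":-0.1}

{"jaw":0,"dp":[18,0,0],"roll":-0.1},{"jaw":0,"dp":[17,2,0],"roll":-0.1},{"jaw":0,"dp":[17,4,0],"roll":-0.1},{"jaw":0,"dp":[17,5,0],"roll":-0.1},{"jaw":0,"dp":[16,7,0],"roll":-0.1},{"jaw":0,"dp":[15,9,0],"roll":-0.09},{"jaw":0,"dp":[14,10,0],"roll":-0.095},{"jaw":0,"dp":[9,8,2],"roll":-0.1},{"jaw":0,"dp":[8,9,1],"roll":-0.1},{"jaw":0,"dp":[7,10,2],"roll":-0.1}

{"jaw":0,"dp":[6,11,1],"roll":-0.1},{"jaw":0,"dp":[5,11,2],"roll":-0.1},{"jaw":0,"dp":[3,12,1],"roll":-0.1},{"jaw":0,"dp":[2,12,2],"roll":-0.1},{"jaw":0,"dp":[1,12,1],"roll":-0.1},{"jaw":0,"dp":[0,12,2],"roll":-0.09},{"jaw":0,"dp":[-1,12,1],"roll":-0.1},{"jaw":0,"dp":[-2,12,2],"roll":-0.09},{"jaw":0,"dp":[-4,11,1],"roll":-0.1},{"jaw":0,"dp":[-5,11,2],"roll":-0.091}

end [0.4724 0.2266 0.1998] 112.81
time_s: 8.27
tcp_pos: [0.427, -0.2179, 0.2015]
eef_rot: [0.001, 0.947, 0.321, 0.001]
ft_force: [0.5, 0.2, -7.1]
width: 0.258
8.27 [ 0.427  -0.2179  0.2015] -52.51 tilt [ 0.0021 -0.0006] F [ 0.5  0.2 -7.1] M [-0.11  0.14  0.01] w 0.258 j7 -0.26
8.32 [ 0.4273 -0.2179  0.2018] -52.5 tilt [ 0.0028 -0.0006] F [-0.2 -0.1 -6.1] M [-0.11  0.08  0.04] w 0.262 j7 -0.26
```

View pics/s3.png

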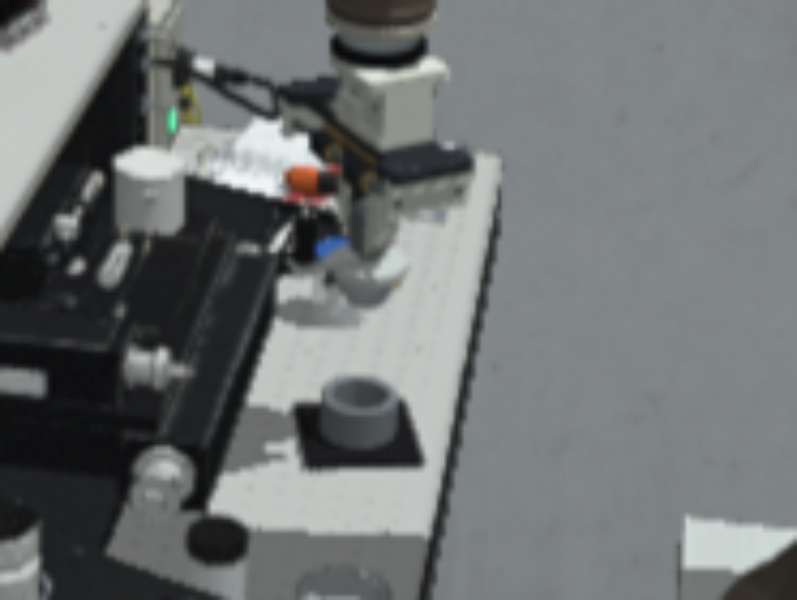

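The tool has swung about the jaw axis because of its crank arm's weight. The disc at (370,275) sits tilted with the knob low at about (320,220). I'll measure the tilt before setting it back and regripping with the jaws along the arm.

```bash
python3 - <<'E'
from plan import *
rep()
c=capture('side');t=capture('top')
u=cv2.resize(c['frame'][125:205,265:345],(400,400),interpolation=2)
v=cv2.resize(t['frame'][180:280,290:390],(400,400),interpolation=2)
cv2.imwrite('pics/z4.png',np.hstack([u,v]))
for nm in('deburrer','crank_knob','hub'):
  for r in silhouettes(nm,'side')[:1]:
    m=r['pixels'];print(nm,r['confidence'],r['extent'])
    P,px=cloud(c,100,260,220,400);k=m[px[:,0],px[:,1]];Q=P[k]
    Q=Q[(np.hypot(Q[:,0]-.427,Q[:,1]+.218)<.09)]
    print(len(Q),Q.min(0).round(3),Q.max(0).round(3),np.median(Q,0).round(3))
    if nm=='deburrer': np.save('deb.npy',Q)
for nm in('crank_knob','hub','blade_edge','deburrer'):
  for r in place_of(nm,'side')[:1]: print(nm,r['confidence'],r['location'],bydepth(c,*r['location']).round(3))
  for r in place_of(nm,'top')[:1]: print(nm,r['confidence'],r['location'],bydepth(t,*r['location']).round(3))
E
```

```text
8.32 [ 0.4273 -0.2179  0.2018] -52.5 tilt [ 0.0028 -0.0006] F [-0.2 -0.1 -6.1] M [-0.11  0.08  0.04] w 0.262 j7 -0.26
deburrer 0.91 [286.5, 157.2, 29.5, 26.5]
329 [ 0.392 -0.241  0.133] [ 0.481 -0.166  0.228] [ 0.432 -0.197  0.175]
crank_knob 0.43 [286.9, 157.5, 3.9, 17.0]
75 [ 0.462 -0.185  0.181] [ 0.482 -0.166  0.228] [ 0.472 -0.173  0.204]
hub 0.56 [288.9, 155.0, 25.0, 26.3]
320 [ 0.392 -0.241  0.139] [ 0.482 -0.166  0.226] [ 0.434 -0.196  0.175]
crank_knob 0.57 [169.4, 289.9] [ 0.473 -0.17   0.193]
crank_knob 0.58 [205.6, 327.7] [ 0.47  -0.176  0.226]
hub 0.66 [154.0, 302.6] [ 0.431 -0.161  0.26 ]
deburrer 0.88 [174.9, 305.8] [ 0.418 -0.179  0.173]
```

View pics/z4.png

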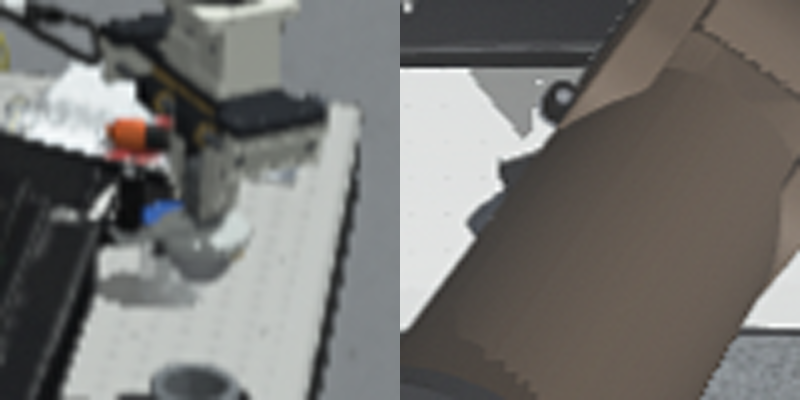

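```bash
python3 - <<'E'
import numpy as np
Q=np.load('deb.npy');a=np.radians(37.5);u=(Q[:,:2]-[.4273,-.2179])@[np.cos(a),np.sin(a)];v=(Q[:,:2]-[.4273,-.2179])@[-np.sin(a),np.cos(a)]
z=Q[:,2]-.2018+.045
for lo in range(-40,75,8):
    k=(u>lo/1e3)&(u<=(lo+8)/1e3)
    if k.any(): print(lo,k.sum(),(np.percentile(z[k],[0,10,50,90,100])*1e3).round(1),(v[k].min()*1e3).round(),(v[k].max()*1e3).round())
E
```

```text
-32 10 [10.7 13.2 15.2 17.1 17.2] -8.0 20.0
-24 10 [ 6.1  7.2 14.3 16.3 17.1] 5.0 33.0
-16 19 [-19.9  -5.6  14.9  19.6  22.3] 8.0 34.0
-8 32 [-23.5 -11.   11.9  17.9  32.2] -28.0 37.0
0 31 [-21.8 -11.7  14.   34.8  67.8] -27.0 36.0
8 84 [-19.9  -7.7  29.7  58.7  65.3] -23.0 40.0
16 29 [-17.3 -10.5  10.6  22.   22.6] -4.0 40.0
24 25 [-0.8  5.  13.9 22.5 23.7] -0.0 34.0
32 10 [ 5.   9.4 18.6 23.  26.3] -5.0 19.0
40 7 [17.1 19.4 22.3 25.5 27.5] 5.0 9.0
48 8 [24.2 25.5 35.6 57.1 61.5] 5.0 15.0
56 34 [19.4 25.2 48.1 66.  71.1] -4.0 19.0
64 30 [25.5 30.6 48.3 64.1 69.5] -2.0 16.0
```

The depth profile settles it. The disc top stays at z 15–17 mm across its width and the knob spans 25–70 mm, so the tool hangs upright. The "tilt" was the shadowed disc seen in front of the jar. Carrying on.

```bash
python3 -m jog '[{"jaw":0,"dp":[13,-11,-2],"roll":-0.09},{"jaw":0,"dp":[14,-10,-2],"roll":-0.09},{"jaw":0,"dp":[15,-8,-2],"roll":-0.09},{"jaw":0,"dp":[15,-7,-2],"roll":-0.09},{"jaw":0,"dp":[16,-5,-2],"roll":-0.09},{"jaw":0,"dp":[16,-4,-3],"roll":-0.1},{"jaw":0,"dp":[17,-3,-2],"roll":-0.09},{"jaw":0,"dp":[16,-1,-3],"roll":-0.1},{"jaw":0,"dp":[17,1,-2],"roll":-0.09},{"jaw":0,"dp":[17,-2,0],"roll":-0.1}]'
python3 -m jog '[{"jaw":0,"dp":[18,0,0],"roll":-0.1},{"jaw":0,"dp":[17,2,0],"roll":-0.1},{"jaw":0,"dp":[17,4,0],"roll":-0.1},{"jaw":0,"dp":[17,5,0],"roll":-0.1},{"jaw":0,"dp":[16,7,0],"roll":-0.1},{"jaw":0,"dp":[15,9,0],"roll":-0.09},{"jaw":0,"dp":[14,10,0],"roll":-0.1},{"jaw":0,"dp":[9,8,2],"roll":-0.1},{"jaw":0,"dp":[8,9,1],"roll":-0.1},{"jaw":0,"dp":[7,10,2],"roll":-0.1}]'
python3 -c "
from plan import *
rep()"
python3 -m jog '[{"jaw":0,"dp":[6,11,1],"roll":-0.1},{"jaw":0,"dp":[5,11,2],"roll":-0.1},{"jaw":0,"dp":[3,12,1],"roll":-0.1},{"jaw":0,"dp":[2,12,2],"roll":-0.1},{"jaw":0,"dp":[1,12,1],"roll":-0.1},{"jaw":0,"dp":[0,12,2],"roll":-0.09},{"jaw":0,"dp":[-1,12,1],"roll":-0.1},{"jaw":0,"dp":[-2,12,2],"roll":-0.09},{"jaw":0,"dp":[-4,11,1],"roll":-0.1},{"jaw":0,"dp":[-5,11,2],"roll":-0.09}]'
python3 -m jog '[{"jaw":0,"dp":[0,0,0],"roll":0},{"jaw":0,"dp":[0,0,0],"roll":0},{"jaw":0,"dp":[0,0,0],"roll":0},{"jaw":0,"dp":[0,0,0],"roll":0},{"jaw":0,"dp":[0,0,0],"roll":0},{"jaw":0,"dp":[0,0,0],"roll":0},{"jaw":0,"dp":[0,0,0],"roll":0},{"jaw":0,"dp":[0,0,0],"roll":0},{"jaw":0,"dp":[0,0,0],"roll":0},{"jaw":0,"dp":[0,0,0],"roll":0}]'
python3 - <<'E'
from plan import *
rep()
c=capture('side');t=capture('top')
cv2.imwrite('pics/z5.png',np.hstack([cv2.resize(x,(400,400),interpolation=2) for x in (c['frame'][200:320,205:325],t['frame'][160:280,110:230])]))
P,px=cloud(c,160,320,190,350)
p,y,_=pose()
a=np.radians(y+90);ex=np.array([np.cos(a),np.sin(a)]);ey=np.array([-np.sin(a),np.cos(a)])
u=(P[:,:2]-p[:2])@ex;v=(P[:,:2]-p[:2])@ey;z=P[:,2]-p[2]+.045
for lo in range(-40,75,8):
    k=(u>lo/1e3)&(u<=(lo+8)/1e3)&(abs(v)<.035)&(z>-.03)&(z<.075)
    if k.any(): print(lo,k.sum(),(np.percentile(z[k],[0,10,50,90,100])*1e3).round(1),(np.percentile(v[k],[0,50,100])*1e3).round())
E
```

```text
time_s: 9.8
tcp_pos: [0.4603, -0.052, 0.2202]
eef_rot: [0.001, 0.701, 0.713, 0.0]
ft_force: [0.7, -0.7, -6.4]
width: 0.258
time_s: 10.63
tcp_pos: [0.461, 0.1066, 0.2147]
eef_rot: [0.0, 0.277, 0.961, -0.0]
ft_force: [-0.8, -0.3, -6.0]
width: 0.264
10.63 [0.461  0.1066 0.2147] 57.8 tilt [ 0. -0.] F [-0.8 -0.3 -6. ] M [-0.06 -0.02 -0.05] w 0.264 j7 0.75
time_s: 11.47
tcp_pos: [0.4713, 0.2271, 0.1995]
eef_rot: [-0.0, -0.202, 0.979, -0.0]
ft_force: [-0.0, 0.2, -7.0]
width: 0.262
time_s: 12.3
tcp_pos: [0.4711, 0.2268, 0.1998]
eef_rot: [0.0, -0.2, 0.98, 0.0]
ft_force: [0.0, -0.1, -6.8]
width: 0.261
12.3 [0.4711 0.2268 0.1998] 113.09 tilt [-0.      0.0001] F [ 0.  -0.1 -6.8] M [0.03 0.04 0.01] w 0.261 j7 1.45
-40 4 [ 8.5  9.1 12.3 14.4 14.5] [-8. -6. -2.]
-32 32 [ 5.2  9.6 14.1 16.7 19.4] [-24. -11.  20.]
-24 53 [-14.3  -5.8  14.4  17.5  20.4] [-35. -11.  24.]
-16 71 [-21.4  -7.2  16.3  43.3  54.5] [-34. -16.  24.]
-8 51 [-22.1 -11.9  16.4  47.2  53.8] [-35. -22.  -6.]
0 47 [-23.5 -13.4  14.5  48.9  54.5] [-34. -23.  -8.]
8 38 [-13.5   0.3  16.1  29.1  54.5] [-34. -21.  -8.]
16 32 [-10.7   6.2  15.9  23.3  24.2] [-32. -15.  10.]
24 21 [ 7.7 11.9 18.  24.1 24.5] [-19.  -9.   7.]
32 21 [-1.4  2.1 17.7 23.  23.4] [-9. -4.  6.]
40 14 [15.9 17.3 23.  25.6 26.7] [-11.  -8.  -1.]
48 24 [18.5 19.6 28.1 38.3 41.9] [-16.  -9.   1.]
56 36 [18.6 20.9 41.1 62.8 69.7] [-16. -12.  -0.]
64 17 [16.6 21.6 36.5 66.3 69.2] [-13.  -7.   4.]
```

View pics/z5.png

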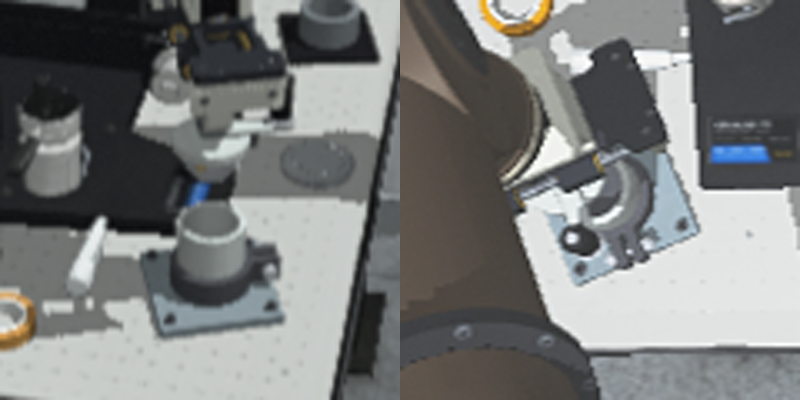

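Left: the tool hangs level over the tube, whose rim is at (208,225). Right: the knob at (578,240) is near the lug side. The tool is upright, so lower it.

```bash
python3 -m jog '[{"jaw":0,"dp":[-0.7,-0.7,6],"roll":0},{"jaw":0,"dp":[0,0,8],"roll":0},{"jaw":0,"dp":[0,0,8],"roll":0},{"jaw":0,"dp":[0,0,8],"roll":0},{"jaw":0,"dp":[0,0,8],"roll":0},{"jaw":0,"dp":[0,0,7],"roll":0},{"jaw":0,"dp":[0,0,6],"roll":0},{"jaw":0,"dp":[0,0,5],"roll":0},{"jaw":0,"dp":[0,0,4],"roll":0},{"jaw":0,"dp":[0,0,3],"roll":0}]'
python3 -c "
from plan import *
rep()"
python3 -m jog '[{"jaw":0,"dp":[0,0,2],"roll":0},{"jaw":0,"dp":[0,0,2],"roll":0},{"jaw":0,"dp":[0,0,2],"roll":0},{"jaw":0,"dp":[0,0,2],"roll":0},{"jaw":0,"dp":[0,0,1],"roll":0},{"jaw":0,"dp":[0,0,1],"roll":0},{"jaw":0,"dp":[0,0,1],"roll":0},{"jaw":0,"dp":[0,0,0.5],"roll":0},{"jaw":0,"dp":[0,0,0],"roll":0},{"jaw":0,"dp":[0,0,0],"roll":0}]'
python3 -c "
from plan import *
rep()"
```

```text
time_s: 13.23
tcp_pos: [0.472, 0.2264, 0.1363]
eef_rot: [-0.0, -0.2, 0.98, -0.0]
ft_force: [-0.9, -0.2, -5.6]
width: 0.259
13.23 [0.472  0.2264 0.1363] 113.09 tilt [-0.0001 -0.    ] F [-0.9 -0.2 -5.6] M [-0.01  0.19 -0.01] w 0.259 j7 1.45
time_s: 14.07
tcp_pos: [0.4718, 0.2263, 0.1251]
eef_rot: [-0.0, -0.2, 0.98, -0.0]
ft_force: [-1.0, -1.2, -6.9]
width: 0.257
14.07 [0.4718 0.2263 0.1251] 113.1 tilt [-0.0004 -0.0002] F [-1.  -1.2 -6.9] M [-0.18  0.68 -0.03] w 0.257 j7 1.45
```

```bash
python3 -m jog '[{"jaw":0,"dp":[0,0,0.5],"roll":0},{"jaw":0,"dp":[0,0,0.5],"roll":0},{"jaw":0,"dp":[0,0,0.5],"roll":0},{"jaw":0,"dp":[0,0,0],"roll":0},{"jaw":0.6,"dp":[0,0,0],"roll":0},{"jaw":0.6,"dp":[0,0,0],"roll":0},{"jaw":0.6,"dp":[0,0,0],"roll":0},{"jaw":0.6,"dp":[0,0,0],"roll":0},{"jaw":0.6,"dp":[0,0,0],"roll":0},{"jaw":0.6,"dp":[0,0,0],"roll":0}]'
python3 -m jog '[{"jaw":0.6,"dp":[0,0,-6],"roll":0},{"jaw":0.6,"dp":[0,0,-10],"roll":0},{"jaw":0.6,"dp":[0,0,-12],"roll":0},{"jaw":0.6,"dp":[0,0,-12],"roll":0},{"jaw":0.6,"dp":[0,0,-12],"roll":0},{"jaw":0.6,"dp":[0,0,-10],"roll":0},{"jaw":0.6,"dp":[0,0,-8],"roll":0},{"jaw":0.6,"dp":[0,0,-4],"roll":0},{"jaw":0.6,"dp":[0,0,0],"roll":0},{"jaw":0.6,"dp":[0,0,0],"roll":0}]'
python3 - <<'E'
from plan import *
rep()
c=capture('side');t=capture('top')
cv2.imwrite('pics/z6.png',np.hstack([cv2.resize(x,(400,400),interpolation=2) for x in (c['frame'][200:320,205:325],t['frame'][160:280,110:230])]))
for r in place_of('crank_knob','top')[:2]:print(r['confidence'],np.round(r['location']),bydepth(t,*r['location']).round(4))
for n,cc in(('top',t),('side',c)):
    P,px=cloud(cc,150,330,110,360)
    k=(np.hypot(P[:,0]-.412,P[:,1]-.203)<.025)&(P[:,2]>.145)&(P[:,2]<.155);print(n,"knobtop",k.sum(),P[k].mean(0).round(4),box(P[k]))
    k=(np.hypot(P[:,0]-.472,P[:,1]-.2264)<.035)&(P[:,2]>.09)&(P[:,2]<.098);Q=P[k];print("disc",len(Q),Q[:,2].mean().round(4))
    if len(Q)>20:
        A=np.c_[Q[:,:2]-[.472,.2264],np.ones(len(Q))];print("slope",np.linalg.lstsq(A,Q[:,2],rcond=None)[0].round(3))
E
```

```text
time_s: 14.9
tcp_pos: [0.4723, 0.2266, 0.1238]
eef_rot: [0.0, -0.2, 0.98, 0.0]
ft_force: [-0.2, -0.2, -1.3]
width: 0.588
time_s: 15.73
tcp_pos: [0.472, 0.2264, 0.1977]
eef_rot: [0.0, -0.2, 0.98, 0.0]
ft_force: [-0.1, -0.9, -0.1]
width: 0.601
15.73 [0.472  0.2264 0.1977] 113.1 tilt [0.     0.0001] F [-0.1 -0.9 -0.1] M [-0.02 -0.05  0.04] w 0.601 j7 1.45
0.64 [234. 173.] [0.4182 0.1945 0.1457]
0.16 [217. 175.] [0.4656 0.2016 0.0947]
top knobtop 46 [0.4195 0.2024 0.1493] ((420.2659912109375, 202.76878356933594), (17.42710304260254, 16.705427169799805), 78.426025390625)
disc 138 0.0947
slope [ 0.001 -0.001  0.095]
side knobtop 22 [0.4168 0.2097 0.148 ] ((416.32501220703125, 209.1083984375), (20.124181747436523, 15.07496452331543), 83.40821838378906)
disc 157 0.0944
slope [0.013 0.002 0.094]
```

View pics/z6.png

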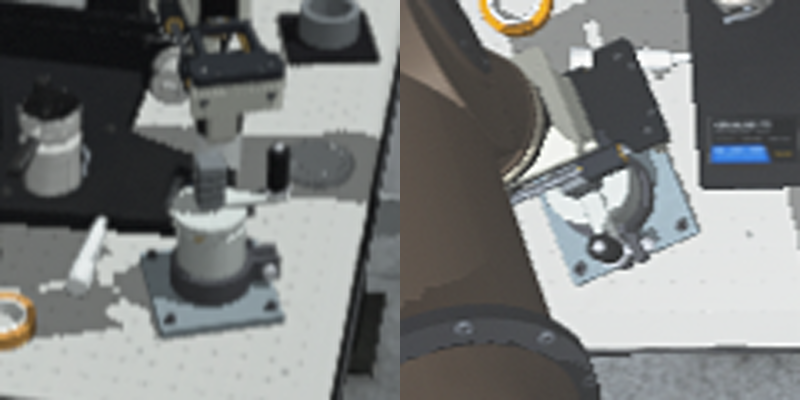

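The tool sits level: the disc top is 94.7 mm up with no slope, and the knob is over the lug. In the right half the knob is at (604,248), which is world (0.419, 0.203). Next I take it by the knob.

```bash
python3 -m jog '[{"jaw":0.6,"dp":[5,0,0],"roll":0},{"jaw":0.6,"dp":[9,0,0],"roll":0},{"jaw":0.6,"dp":[11,0,0],"roll":0},{"jaw":0.6,"dp":[11,0,0],"roll":0},{"jaw":0.6,"dp":[10,0,0],"roll":0},{"jaw":0.6,"dp":[8,0,5],"roll":0},{"jaw":0.6,"dp":[5,0,8],"roll":0},{"jaw":0.6,"dp":[0,0,10],"roll":0},{"jaw":0.6,"dp":[0,0,10],"roll":0},{"jaw":0.6,"dp":[0,0,10],"roll":0}]'
python3 -m jog '[{"jaw":0.6,"dp":[0,0,9],"roll":0},{"jaw":0.6,"dp":[0,0,9],"roll":0},{"jaw":0.6,"dp":[0,0,7],"roll":0},{"jaw":0.6,"dp":[0,0,5],"roll":0},{"jaw":0.6,"dp":[0,0,2],"roll":0},{"jaw":0.6,"dp":[0,0,0],"roll":0},{"jaw":0.6,"dp":[0,0,0],"roll":0},{"jaw":0.6,"dp":[0,0,0],"roll":0},{"jaw":0.6,"dp":[0,0,0],"roll":0},{"jaw":0.6,"dp":[0,0,0],"roll":0}]'
python3 - <<'E'
from plan import *
rep()
c=capture('side');t=capture('top')
cv2.imwrite('pics/z7.png',np.hstack([cv2.resize(x,(400,400),interpolation=2) for x in (c['frame'][200:320,205:325],t['frame'][160:280,110:230])]))
r=60
for lab,ths in (("A",[0,3,8]+list(range(14,57,6))),("",list(range(56,357,6)))):
    q=[(r*np.cos(np.radians(a)),r*np.sin(np.radians(a))) for a in ths]
    d=np.round(np.diff(q,axis=0),1)
    for i in range(0,len(d),10): print(ths[i],"->",ths[min(i+10,len(d))],d[i:i+10].tolist())
E
```

```text
time_s: 16.72
tcp_pos: [0.4173, 0.2031, 0.1538]
eef_rot: [0.0, -0.2, 0.98, 0.0]
ft_force: [1.1, 0.3, -0.4]
width: 0.6
time_s: 17.55
tcp_pos: [0.418, 0.2034, 0.1231]
eef_rot: [0.0, -0.2, 0.98, 0.0]
ft_force: [-0.4, 0.3, -0.2]
width: 0.6
17.55 [0.418  0.2034 0.1231] 113.1 tilt [0.0006 0.0004] F [-0.4  0.3 -0.2] M [0.03 0.06 0.03] w 0.6 j7 1.43
0 -> 56 [[-0.1, 3.1], [-0.5, 5.2], [-1.2, 6.2], [-1.8, 6.0], [-2.5, 5.8], [-3.0, 5.5], [-3.6, 5.1], [-4.1, 4.7], [-4.6, 4.3], [-5.0, 3.8]]
56 -> 116 [[-5.4, 3.2], [-5.7, 2.7], [-5.9, 2.0], [-6.1, 1.4], [-6.2, 0.8], [-6.3, 0.1], [-6.3, -0.5], [-6.2, -1.2], [-6.0, -1.8], [-5.8, -2.5]]
116 -> 176 [[-5.5, -3.0], [-5.1, -3.6], [-4.7, -4.1], [-4.3, -4.6], [-3.8, -5.0], [-3.2, -5.4], [-2.7, -5.7], [-2.0, -5.9], [-1.4, -6.1], [-0.8, -6.2]]
176 -> 236 [[-0.1, -6.3], [0.5, -6.3], [1.2, -6.2], [1.8, -6.0], [2.5, -5.8], [3.0, -5.5], [3.6, -5.1], [4.1, -4.7], [4.6, -4.3], [5.0, -3.8]]
236 -> 296 [[5.4, -3.2], [5.7, -2.7], [5.9, -2.0], [6.1, -1.4], [6.2, -0.8], [6.3, -0.1], [6.3, 0.5], [6.2, 1.2], [6.0, 1.8], [5.8, 2.5]]
296 -> 356 [[5.5, 3.0], [5.1, 3.6], [4.7, 4.1], [4.3, 4.6], [3.8, 5.0], [3.2, 5.4], [2.7, 5.7], [2.0, 5.9], [1.4, 6.1], [0.8, 6.2]]
```

View pics/z7.png

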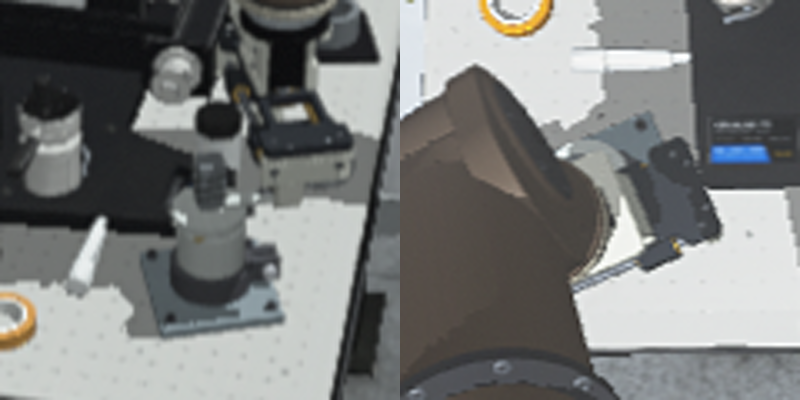

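The gripper straddles the knob at the right of the tube (left half, about (265,190)), and the tool is still level. Close on the knob.

```bash
python3 -m jog '[{"jaw":0,"dp":[0,0,0],"roll":0},{"jaw":0,"dp":[0,0,0],"roll":0},{"jaw":0,"dp":[0,0,0],"roll":0},{"jaw":0,"dp":[0,0,0],"roll":0},{"jaw":0,"dp":[0,0,0],"roll":0},{"jaw":0,"dp":[0,0,0],"roll":0},{"jaw":0,"dp":[0,0,0],"roll":0},{"jaw":0,"dp":[0,0,0],"roll":0},{"jaw":0,"dp":[0,0,0],"roll":0},{"jaw":0,"dp":[0,0,0],"roll":0}]'
python3 -c "
from plan import *
rep()"
```

```text
time_s: 18.48
tcp_pos: [0.4177, 0.2033, 0.1227]
eef_rot: [0.0, -0.2, 0.98, -0.0]
ft_force: [0.3, -0.2, -0.4]
width: 0.211
18.48 [0.4177 0.2033 0.1227] 113.1 tilt [0. 0.] F [ 0.3 -0.2 -0.4] M [ 0.05  0.06 -0.03] w 0.211 j7 1.43
```

```bash
python3 -m jog '[{"jaw":0,"dp":[0,3.1,0.3],"roll":0},{"jaw":0,"dp":[-0.5,5.2,0],"roll":0},{"jaw":0,"dp":[-1.2,6.2,0],"roll":0},{"jaw":0,"dp":[-1.8,6,0],"roll":0},{"jaw":0,"dp":[-2.5,5.8,0],"roll":0},{"jaw":0,"dp":[-3,5.5,0],"roll":0},{"jaw":0,"dp":[-3.6,5.1,0],"roll":0},{"jaw":0,"dp":[-4.1,4.7,0],"roll":0},{"jaw":0,"dp":[-4.6,4.3,0],"roll":0},{"jaw":0,"dp":[-5,3.8,0],"roll":0}]'
python3 -c "
from plan import *
rep();p=pose()[0]-[.472,.2264,0];print(np.hypot(*p[:2]),np.degrees(np.arctan2(p[1],p[0])))
t=capture('side');cv2.imwrite('pics/z8.png',cv2.resize(t['frame'][200:320,205:325],(500,500),interpolation=2))"
```

```text
time_s: 19.32
tcp_pos: [0.4214, 0.2603, 0.1225]
eef_rot: [-0.001, -0.201, 0.98, 0.0]
ft_force: [-3.0, -1.4, 4.0]
width: 0.213
19.32 [0.4214 0.2603 0.1225] 113.16 tilt [-0.0013 -0.0001] F [-3.  -1.4  4. ] M [-0.34  0.49  0.04] w 0.213 j7 1.33
0.06093932664371767 146.21003246189483
```

View pics/z8.png

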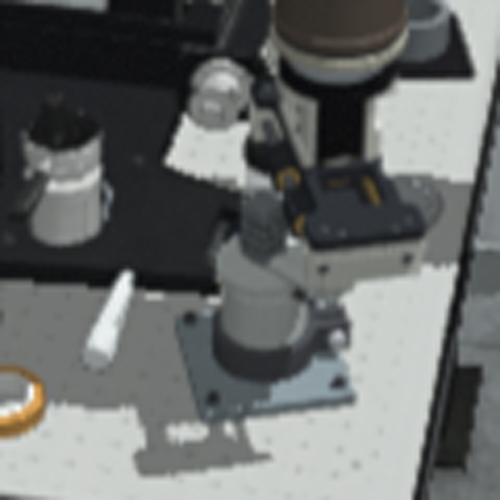

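The tool turns with the knob, with Fz +4 N, so the blade is lightly pressed down. Continue.

```bash
python3 -m jog '[{"jaw":0,"dp":[-5.4,3.2,0],"roll":0},{"jaw":0,"dp":[-5.7,2.7,0],"roll":0},{"jaw":0,"dp":[-5.9,2,0],"roll":0},{"jaw":0,"dp":[-6.1,1.4,0],"roll":0},{"jaw":0,"dp":[-6.2,0.8,0],"roll":0},{"jaw":0,"dp":[-6.3,0.1,0],"roll":0},{"jaw":0,"dp":[-6.3,-0.5,0],"roll":0},{"jaw":0,"dp":[-6.2,-1.2,0],"roll":0},{"jaw":0,"dp":[-6,-1.8,0],"roll":0},{"jaw":0,"dp":[-5.8,-2.5,0],"roll":0}]'
cat > r.py <<'E'
from plan import *
rep();p=pose()[0]-[.472,.2264,0];print(np.hypot(*p[:2]),np.degrees(np.arctan2(p[1],p[0])))
E
python3 r.py
```

```text
time_s: 20.2
tcp_pos: [0.4767, 0.2867, 0.1225]
eef_rot: [0.0, -0.2, 0.98, 0.0]
ft_force: [-2.2, 1.0, 3.9]
width: 0.208
20.2 [0.4767 0.2867 0.1225] 113.09 tilt [0.0003 0.0001] F [-2.2  1.   3.9] M [0.04 0.52 0.01] w 0.208 j7 1.36
0.060506009000661116 85.50969265433831
```

```bash
python3 -m jog '[{"jaw":0,"dp":[-5.5,-3,0],"roll":0},{"jaw":0,"dp":[-5.1,-3.6,0],"roll":0},{"jaw":0,"dp":[-4.7,-4.1,0],"roll":0},{"jaw":0,"dp":[-4.3,-4.6,0],"roll":0},{"jaw":0,"dp":[-3.8,-5,0],"roll":0},{"jaw":0,"dp":[-3.2,-5.4,0],"roll":0},{"jaw":0,"dp":[-2.7,-5.7,0],"roll":0},{"jaw":0,"dp":[-2,-5.9,0],"roll":0},{"jaw":0,"dp":[-1.4,-6.1,0],"roll":0},{"jaw":0,"dp":[-0.8,-6.2,0],"roll":0}]'
python3 r.py; python3 -c "
from plan import *
t=capture('side');c=capture('top')
cv2.imwrite('pics/z9.png',np.hstack([cv2.resize(x,(400,400),interpolation=2) for x in (t['frame'][200:320,205:325],c['frame'][160:280,110:230])]))"
```

```text
time_s: 21.03
tcp_pos: [0.5266, 0.2536, 0.1224]
eef_rot: [0.0, -0.2, 0.98, 0.0]
ft_force: [-1.2, 1.5, 3.1]
width: 0.21
21.03 [0.5266 0.2536 0.1224] 113.09 tilt [0.0002 0.    ] F [-1.2  1.5  3.1] M [ 0.43  0.36 -0.  ] w 0.21 j7 1.46
0.061015891086473296 26.48985696538285
```

View pics/z9.png

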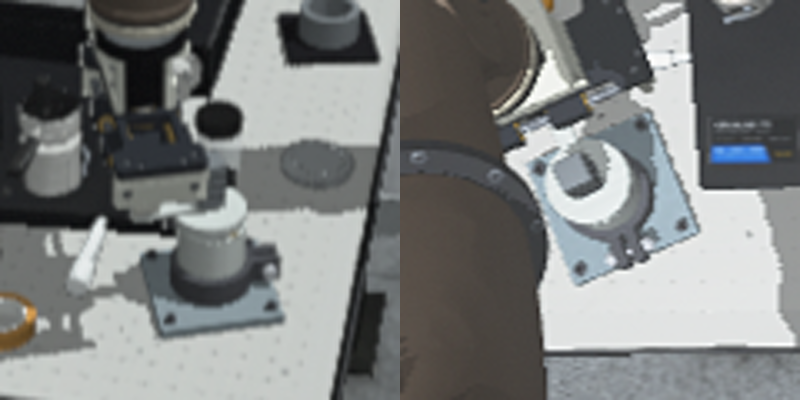

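Half a turn is done. The disc at (208,215) is level on the rim and the arm points away from the lug. Continue.

```bash
python3 -m jog '[{"jaw":0,"dp":[-0.1,-6.3,0],"roll":0},{"jaw":0,"dp":[0.5,-6.3,0],"roll":0},{"jaw":0,"dp":[1.2,-6.2,0],"roll":0},{"jaw":0,"dp":[1.8,-6,0],"roll":0},{"jaw":0,"dp":[2.5,-5.8,0],"roll":0},{"jaw":0,"dp":[3,-5.5,0],"roll":0},{"jaw":0,"dp":[3.6,-5.1,0],"roll":0},{"jaw":0,"dp":[4.1,-4.7,0],"roll":0},{"jaw":0,"dp":[4.6,-4.3,0],"roll":0},{"jaw":0,"dp":[5,-3.8,0],"roll":0}]'
python3 r.py
python3 -m jog '[{"jaw":0,"dp":[5.4,-3.2,0],"roll":0},{"jaw":0,"dp":[5.7,-2.7,0],"roll":0},{"jaw":0,"dp":[5.9,-2,0],"roll":0},{"jaw":0,"dp":[6.1,-1.4,0],"roll":0},{"jaw":0,"dp":[6.2,-0.8,0],"roll":0},{"jaw":0,"dp":[6.3,-0.1,0],"roll":0},{"jaw":0,"dp":[6.3,0.5,0],"roll":0},{"jaw":0,"dp":[6.2,1.2,0],"roll":0},{"jaw":0,"dp":[6,1.8,0],"roll":0},{"jaw":0,"dp":[5.8,2.5,0],"roll":0}]'
python3 r.py
```

```text
time_s: 21.97
tcp_pos: [0.5233, 0.1936, 0.1226]
eef_rot: [0.0, -0.2, 0.98, -0.0]
ft_force: [1.4, 0.9, 3.1]
width: 0.21
21.97 [0.5233 0.1936 0.1226] 113.08 tilt [0.0006 0.0001] F [1.4 0.9 3.1] M [ 0.54 -0.22 -0.01] w 0.21 j7 1.55
0.06090719933989301 -32.62963807035813
time_s: 22.8
tcp_pos: [0.4691, 0.1662, 0.1224]
eef_rot: [-0.0, -0.2, 0.98, -0.0]
ft_force: [2.5, -4.1, 4.8]
width: 0.21
22.8 [0.4691 0.1662 0.1224] 113.07 tilt [-0.0002 -0.0006] F [ 2.5 -4.1  4.8] M [-0.61 -0.56  0.01] w 0.21 j7 1.55
0.060277055666625286 -92.72528844312069
```

```bash
python3 -m jog '[{"jaw":0,"dp":[5.5,3,0],"roll":0},{"jaw":0,"dp":[5.1,3.6,0],"roll":0},{"jaw":0,"dp":[4.7,4.1,0],"roll":0},{"jaw":0,"dp":[4.3,4.6,0],"roll":0},{"jaw":0,"dp":[3.8,5,0],"roll":0},{"jaw":0,"dp":[3.2,5.4,0],"roll":0},{"jaw":0,"dp":[2.7,5.7,0],"roll":0},{"jaw":0,"dp":[2,5.9,0],"roll":0},{"jaw":0,"dp":[1.4,6.1,0],"roll":0},{"jaw":0,"dp":[0.8,6.2,0],"roll":0}]'
python3 r.py
python3 -m jog '[{"jaw":0,"dp":[0.1,3,0],"roll":0},{"jaw":0,"dp":[0,2,0],"roll":0},{"jaw":0,"dp":[0,0.5,0],"roll":0},{"jaw":0,"dp":[0,0,0],"roll":0},{"jaw":0,"dp":[0,0,0],"roll":0},{"jaw":0,"dp":[0,0,0],"roll":0},{"jaw":0,"dp":[0,0,0],"roll":0},{"jaw":0,"dp":[0,0,0],"roll":0},{"jaw":0,"dp":[0,0,0],"roll":0},{"jaw":0,"dp":[0,0,0],"roll":0}]'
python3 r.py
```

```text
time_s: 23.63
tcp_pos: [0.4173, 0.1985, 0.1221]
eef_rot: [-0.002, -0.2, 0.98, -0.001]
ft_force: [-2.8, -5.5, 8.7]
width: 0.212
23.63 [0.4173 0.1985 0.1221] 113.1 tilt [-0.003 -0.002] F [-2.8 -5.5  8.7] M [-1.21  0.39  0.  ] w 0.212 j7 1.43
0.0614176211516357 -152.93257402905982
time_s: 24.47
tcp_pos: [0.4147, 0.2035, 0.122]
eef_rot: [-0.002, -0.201, 0.98, -0.001]
ft_force: [-3.8, -4.3, 10.7]
width: 0.212
24.47 [0.4147 0.2035 0.122 ] 113.14 tilt [-0.0039 -0.002 ] F [-3.8 -4.3 10.7] M [-0.8   0.65  0.09] w 0.212 j7 1.42
0.06169042702212997 -158.23479615418492
```

```bash
cat > chk.py <<'E'
from plan import *
import sys
rep()
c=capture('side');t=capture('top')
cv2.imwrite(sys.argv[1],np.hstack([cv2.resize(x,(400,400),interpolation=2) for x in (c['frame'][200:320,205:325],t['frame'][160:280,110:230])]))
for n,cc in(('top',t),('side',c)):
    P,px=cloud(cc,150,330,110,360)
    k=(np.hypot(P[:,0]-.412,P[:,1]-.203)<.025)&(P[:,2]>.145)&(P[:,2]<.155);print(n,"knobtop",k.sum(),P[k].mean(0).round(4),box(P[k]) if k.sum()>5 else '')
    k=(np.hypot(P[:,0]-.472,P[:,1]-.2264)<.018)&(P[:,2]>.142)&(P[:,2]<.15);print("hub",k.sum(),P[k].mean(0).round(4),box(P[k]) if k.sum()>5 else '')
    k=(np.hypot(P[:,0]-.472,P[:,1]-.2264)<.035)&(P[:,2]>.09)&(P[:,2]<.1);Q=P[k]
    if len(Q)>20:
        A=np.c_[Q[:,:2]-[.472,.2264],np.ones(len(Q))];print("disc",len(Q),np.linalg.lstsq(A,Q[:,2],rcond=None)[0].round(3), np.ptp(Q,axis=0))
E
python3 chk.py pics/z10.png
```

```text
24.47 [0.4147 0.2035 0.122 ] 113.14 tilt [-0.0039 -0.002 ] F [-3.8 -4.3 10.7] M [-0.8   0.65  0.09] w 0.212 j7 1.42
top knobtop 0 [nan nan nan] 
hub 6 [0.4816 0.2265 0.1445] ((481.8027038574219, 226.22219848632812), (2.6970787048339844, 7.592525482177734), 3.2211952209472656)
disc 73 [0.018 0.023 0.095] [0.026274   0.05259312 0.00899605]
side knobtop 0 [nan nan nan] 
hub 31 [0.4682 0.2312 0.1445] ((468.0404357910156, 230.38674926757812), (21.756175994873047, 21.420692443847656), 29.017711639404297)
disc 148 [-0.021 -0.003  0.095] [0.06161406 0.05839105 0.00961697]chk.py:8: RuntimeWarning: Mean of empty slice.
  k=(np.hypot(P[:,0]-.412,P[:,1]-.203)<.025)&(P[:,2]>.145)&(P[:,2]<.155);print(n,"knobtop",k.sum(),P[k].mean(0).round(4),box(P[k]) if k.sum()>5 else '')
  ret = um.true_divide(
```

View pics/z10.png

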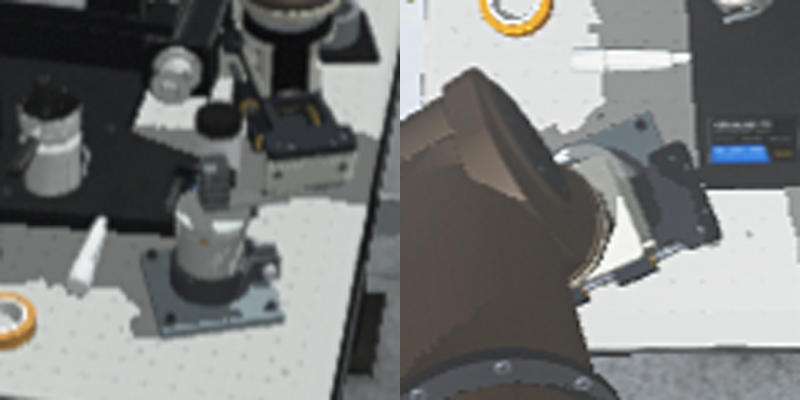

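```bash
python3 -m jog '[{"jaw":0,"dp":[0,0,-0.3],"roll":0},{"jaw":0.6,"dp":[0,0,0],"roll":0},{"jaw":0.6,"dp":[0,0,0],"roll":0},{"jaw":0.6,"dp":[0,0,0],"roll":0},{"jaw":0.6,"dp":[0,0,0],"roll":0},{"jaw":0.6,"dp":[0,0,0],"roll":0},{"jaw":0.6,"dp":[0,0,-5],"roll":0},{"jaw":0.6,"dp":[0,0,-9],"roll":0},{"jaw":0.6,"dp":[0,0,-12],"roll":0},{"jaw":0.6,"dp":[0,0,-12],"roll":0}]'
python3 -m jog '[{"jaw":0.6,"dp":[0,0,-12],"roll":0},{"jaw":0.6,"dp":[0,0,-12],"roll":0},{"jaw":0.6,"dp":[-5,0,-8],"roll":0},{"jaw":0.6,"dp":[-10,0,-5],"roll":0},{"jaw":0.6,"dp":[-12,0,0],"roll":0},{"jaw":0.6,"dp":[-12,0,0],"roll":0},{"jaw":0.6,"dp":[-10,0,0],"roll":0},{"jaw":0.6,"dp":[-6,0,0],"roll":0},{"jaw":0.6,"dp":[-3,0,0],"roll":0},{"jaw":0.6,"dp":[0,0,0],"roll":0}]'
python3 chk.py pics/z11.png
```

```text
time_s: 25.4
tcp_pos: [0.4172, 0.2044, 0.1618]
eef_rot: [-0.0, -0.2, 0.98, 0.0]
ft_force: [0.1, 0.1, -0.1]
width: 0.599
time_s: 26.23
tcp_pos: [0.4709, 0.2273, 0.1976]
eef_rot: [-0.0, -0.2, 0.98, -0.0]
ft_force: [-0.8, -0.5, -0.2]
width: 0.601
26.23 [0.4709 0.2273 0.1976] 113.09 tilt [-0.0002 -0.0001] F [-0.8 -0.5 -0.2] M [0.09 0.13 0.04] w 0.601 j7 1.44
top knobtop 43 [0.417  0.2033 0.1486] ((416.9766845703125, 203.55601501464844), (16.791061401367188, 15.012675285339355), 42.85231399536133)
hub 30 [0.4654 0.227  0.1452] ((466.2903137207031, 229.49081420898438), (21.098182678222656, 18.911588668823242), 44.19293212890625)
disc 175 [0.005 0.017 0.095] [0.04321777 0.06450265 0.00993522]
side knobtop 21 [0.4147 0.21   0.1481] ((414.22247314453125, 210.59791564941406), (17.325267791748047, 16.980636596679688), 19.100730895996094)
hub 32 [0.4684 0.2317 0.1454] ((468.50811767578125, 230.61024475097656), (21.061368942260742, 19.913244247436523), 26.882692337036133)
disc 152 [-0.013 -0.036  0.095] [0.06104863 0.05651378 0.00965835]
```

View pics/z11.png

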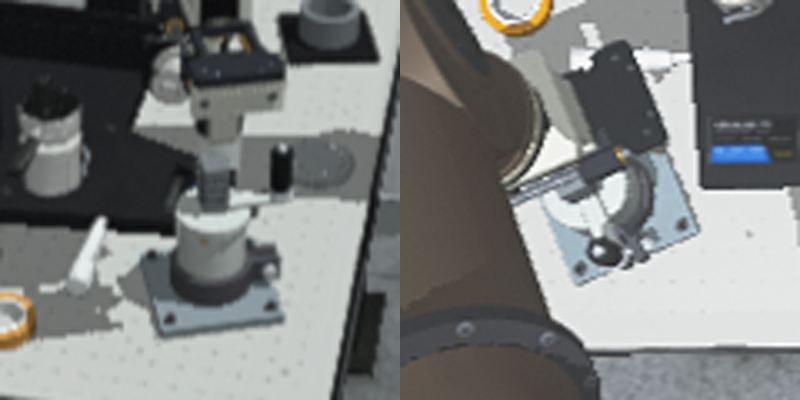

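The turn is complete. The knob at (602,250), world (0.417, 0.203), is at azimuth −157.2°, over the lug, and the tool is level. Next, grip the hub again.

```bash
python3 -m jog '[{"jaw":0.6,"dp":[0,0,6],"roll":0},{"jaw":0.6,"dp":[0,0,10],"roll":0},{"jaw":0.6,"dp":[0,0,12],"roll":0},{"jaw":0.6,"dp":[0,0,12],"roll":0},{"jaw":0.6,"dp":[0,0,12],"roll":0},{"jaw":0.6,"dp":[0,0,10],"roll":0},{"jaw":0.6,"dp":[0,0,7],"roll":0},{"jaw":0.6,"dp":[0,0,4],"roll":0},{"jaw":0.6,"dp":[0,0,0],"roll":0},{"jaw":0.6,"dp":[0,0,0],"roll":0}]'
python3 -c "
from plan import *
rep();p,y,_=pose();a=np.radians(y);d=(np.array([.4722,.2265,.1246])-p)*1e3;print(d@[-np.sin(a),np.cos(a),0],d@[np.cos(a),np.sin(a),0],-d[2])"
```

```text
time_s: 27.17
tcp_pos: [0.4706, 0.2272, 0.1248]
eef_rot: [-0.0, -0.2, 0.98, 0.0]
ft_force: [1.1, 0.4, -0.7]
width: 0.601
27.17 [0.4706 0.2272 0.1248] 113.1 tilt [-0. -0.] F [ 1.1  0.4 -0.7] M [0.05 0.03 0.01] w 0.601 j7 1.44
-1.1678950143073903 -1.2158267700654317 0.1568884026706685
```

```bash
python3 -m jog '[{"jaw":0.6,"dp":[-1.2,-1.2,0],"roll":0},{"jaw":0.6,"dp":[0,0,0],"roll":0},{"jaw":0,"dp":[0,0,0],"roll":0},{"jaw":0,"dp":[0,0,0],"roll":0},{"jaw":0,"dp":[0,0,0],"roll":0},{"jaw":0,"dp":[0,0,0],"roll":0},{"jaw":0,"dp":[0,0,0],"roll":0},{"jaw":0,"dp":[0,0,0],"roll":0},{"jaw":0,"dp":[0,0,0],"roll":0},{"jaw":0,"dp":[0,0,0],"roll":0}]'
python3 -c "
from plan import *
rep()
plan([((.455,.05,.22),65,10),((.4267,-.2175,.19),20,14)],0,start=((.4719,.2265,.2247),113.1))"
```

```text
time_s: 28.0
tcp_pos: [0.4722, 0.2272, 0.1249]
eef_rot: [0.0, -0.2, 0.98, 0.0]
ft_force: [-1.2, 3.4, 2.9]
width: 0.259
28.0 [0.4722 0.2272 0.1249] 113.13 tilt [0.0003 0.0009] F [-1.2  3.4  2.9] M [0.94 0.36 0.02] w 0.259 j7 1.45
{"jaw":0,"dp":[8,-16,0],"roll":0.08},{"jaw":0,"dp":[7,-16,1],"roll":0.08},{"jaw":0,"dp":[6,-17,0],"roll":0.08},{"jaw":0,"dp":[5,-17,1],"roll":0.09},{"jaw":0,"dp":[3,-17,0],"roll":0.08},{"jaw":0,"dp":[2,-18,1],"roll":0.09},{"jaw":0,"dp":[0,-18,0],"roll":0.08},{"jaw":0,"dp":[-2,-18,1],"roll":0.09},{"jaw":0,"dp":[-3,-17,0],"roll":0.08},{"jaw":0,"dp":[-4,-17,1],"roll":0.09}

{"jaw":0,"dp":[-6,-18,2],"roll":0.06},{"jaw":0,"dp":[-7,-18,2],"roll":0.06},{"jaw":0,"dp":[-8,-17,2],"roll":0.06},{"jaw":0,"dp":[-9,-17,2],"roll":0.05},{"jaw":0,"dp":[-10,-16,2],"roll":0.06},{"jaw":0,"dp":[-11,-16,2],"roll":0.05},{"jaw":0,"dp":[-12,-15,2],"roll":0.06},{"jaw":0,"dp":[-13,-14,2],"roll":0.05},{"jaw":0,"dp":[-14,-14,2],"roll":0.06},{"jaw":0,"dp":[-15,-13,2],"roll":0.05}

{"jaw":0,"dp":[-15,-12,2],"roll":0.06},{"jaw":0,"dp":[-16,-11,3],"roll":0.05},{"jaw":0,"dp":[-16,-10,2],"roll":0.06},{"jaw":0,"dp":[-17,-9,3],"roll":0.055}

end [ 0.4267 -0.2177  0.1897] 19.99
```

```bash
python3 -m jog '[{"jaw":0,"dp":[0,0,-5],"roll":0},{"jaw":0,"dp":[0,0,-8],"roll":0},{"jaw":0,"dp":[0,0,-10],"roll":0},{"jaw":0,"dp":[0,0,-12],"roll":0},{"jaw":0,"dp":[0,0,-13],"roll":0},{"jaw":0,"dp":[0,0,-14],"roll":0},{"jaw":0,"dp":[0,0,-13],"roll":0},{"jaw":0,"dp":[0,0,-11],"roll":0},{"jaw":0,"dp":[0,0,-9],"roll":0},{"jaw":0,"dp":[0,0,-5],"roll":0}]'
python3 - <<'E'
from plan import *
rep()
c=capture('side');t=capture('top')
cv2.imwrite('pics/z12.png',np.hstack([cv2.resize(x,(400,400),interpolation=2) for x in (c['frame'][180:300,205:325],t['frame'][180:280,290:390])]))
P,px=cloud(t,180,280,290,390)
Q=slab(P,.039,.051,(.4265,-.218),.045);print(len(Q),fit(Q),box(Q),Q.mean(0))
P,px=cloud(c,160,260,250,350)
Q=slab(P,.040,.051,(.4265,-.218),.045);print(len(Q),fit(Q),box(Q),Q.mean(0))
for n,cc in(('top',t),('side',c)):
  for r in place_of('stand_rim',n)[:1]: print(r['confidence'],atz(cc,*r['location'],.045).round(4))
E
```

```text
time_s: 28.83
tcp_pos: [0.4725, 0.2263, 0.2263]
eef_rot: [0.001, -0.2, 0.98, 0.0]
ft_force: [1.3, -0.1, -6.3]
width: 0.265
28.83 [0.4725 0.2263 0.2263] 113.07 tilt [0.0013 0.0005] F [ 1.3 -0.1 -6.3] M [ 0.09 -0.06  0.06] w 0.265 j7 1.44
238 [ 0.42659334 -0.21764427  0.02843988] ((426.6436767578125, -217.66278076171875), (62.71174621582031, 64.03795623779297), 43.216590881347656) [ 0.42640454 -0.2172808   0.04425164]
76 [ 0.42399087 -0.21179636  0.02829738] ((423.8739929199219, -212.82315063476562), (61.548641204833984, 70.6247329711914), 7.686069965362549) [ 0.42388461 -0.21544557  0.04344642]
0.9 [ 0.4233 -0.2222  0.045 ]
```

View pics/z12.png

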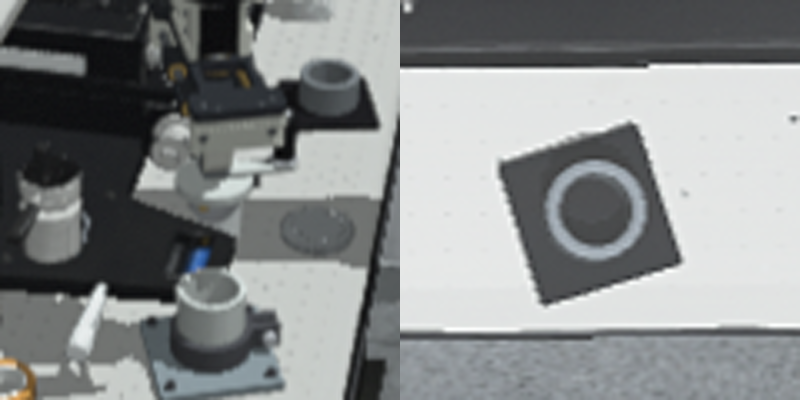

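The tool is lifted level off the tube. The empty stand ring, at (595,208) in the right half, is centred at world (0.4266, −0.2177). Carry it over.

```bash
python3 -m jog '[{"jaw":0,"dp":[8,-16,0],"roll":0.08},{"jaw":0,"dp":[7,-16,1],"roll":0.08},{"jaw":0,"dp":[6,-17,0],"roll":0.08},{"jaw":0,"dp":[5,-17,1],"roll":0.09},{"jaw":0,"dp":[3,-17,0],"roll":0.08},{"jaw":0,"dp":[2,-18,1],"roll":0.09},{"jaw":0,"dp":[0,-18,0],"roll":0.08},{"jaw":0,"dp":[-2,-18,1],"roll":0.09},{"jaw":0,"dp":[-3,-17,0],"roll":0.08},{"jaw":0,"dp":[-4,-17,1],"roll":0.09}]'
python3 -m jog '[{"jaw":0,"dp":[-6,-18,2],"roll":0.06},{"jaw":0,"dp":[-7,-18,2],"roll":0.06},{"jaw":0,"dp":[-8,-17,2],"roll":0.06},{"jaw":0,"dp":[-9,-17,2],"roll":0.05},{"jaw":0,"dp":[-10,-16,2],"roll":0.06},{"jaw":0,"dp":[-11,-16,2],"roll":0.05},{"jaw":0,"dp":[-12,-15,2],"roll":0.06},{"jaw":0,"dp":[-13,-14,2],"roll":0.05},{"jaw":0,"dp":[-14,-14,2],"roll":0.06},{"jaw":0,"dp":[-15,-13,2],"roll":0.05}]'
python3 -m jog '[{"jaw":0,"dp":[-15,-12,2],"roll":0.06},{"jaw":0,"dp":[-16,-11,3],"roll":0.05},{"jaw":0,"dp":[-16,-10,2],"roll":0.06},{"jaw":0,"dp":[-17,-9,3],"roll":0.05},{"jaw":0,"dp":[0,0,0],"roll":0},{"jaw":0,"dp":[0,0,0],"roll":0},{"jaw":0,"dp":[0,0,0],"roll":0},{"jaw":0,"dp":[0,0,0],"roll":0},{"jaw":0,"dp":[0,0,0],"roll":0},{"jaw":0,"dp":[0,0,0],"roll":0}]'
python3 - <<'E'
from plan import *
rep();p,y,_=pose();a=np.radians(y);d=(np.array([.4266,-.2177,.0896])-p)*1e3;print(d@[-np.sin(a),np.cos(a),0],d@[np.cos(a),np.sin(a),0],-d[2])
c=capture('side');t=capture('top')
cv2.imwrite('pics/z13.png',np.hstack([cv2.resize(x,(400,400),interpolation=2) for x in (c['frame'][125:225,250:350],t['frame'][180:280,290:390])]))
E
```

```text
time_s: 29.87
tcp_pos: [0.4547, 0.0491, 0.2191]
eef_rot: [-0.0, 0.219, 0.976, -0.0]
ft_force: [0.8, 0.7, -6.8]
width: 0.257
time_s: 30.7
tcp_pos: [0.4336, -0.1432, 0.1995]
eef_rot: [0.0, 0.48, 0.877, -0.0]
ft_force: [0.3, 0.7, -5.9]
width: 0.257
time_s: 31.53
tcp_pos: [0.4272, -0.2172, 0.1898]
eef_rot: [-0.0, 0.571, 0.821, 0.0]
ft_force: [-0.4, -0.2, -7.4]
width: 0.259
31.53 [ 0.4272 -0.2172  0.1898] 20.34 tilt [0.0002 0.0003] F [-0.4 -0.2 -7.4] M [-0.18 -0.01 -0.  ] w 0.259 j7 0.92
-0.2953117379693868 -0.729725033982732 100.15624823230009
```

View pics/z13.png

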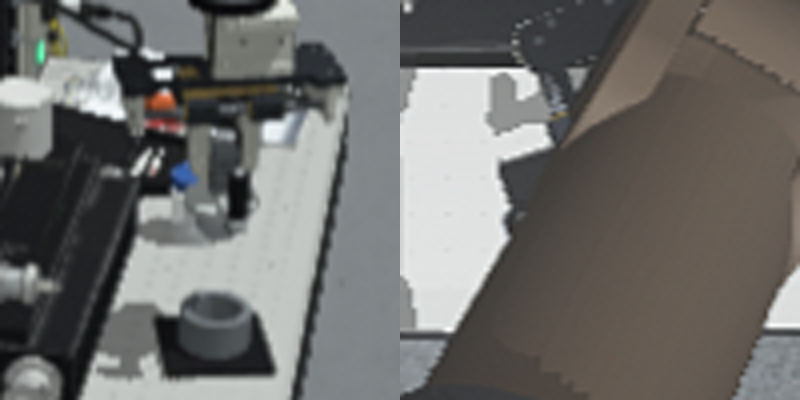

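The tool hangs above the stand ring at (215,325). Lower it.

```bash
python3 -m jog '[{"jaw":0,"dp":[-0.3,-0.7,6],"roll":0},{"jaw":0,"dp":[0,0,11],"roll":0},{"jaw":0,"dp":[0,0,13],"roll":0},{"jaw":0,"dp":[0,0,13],"roll":0},{"jaw":0,"dp":[0,0,12],"roll":0},{"jaw":0,"dp":[0,0,10],"roll":0},{"jaw":0,"dp":[0,0,9],"roll":0},{"jaw":0,"dp":[0,0,7],"roll":0},{"jaw":0,"dp":[0,0,5],"roll":0},{"jaw":0,"dp":[0,0,3],"roll":0}]'
python3 r.py
python3 -m jog '[{"jaw":0,"dp":[0,0,2],"roll":0},{"jaw":0,"dp":[0,0,2],"roll":0},{"jaw":0,"dp":[0,0,2],"roll":0},{"jaw":0,"dp":[0,0,2],"roll":0},{"jaw":0,"dp":[0,0,1],"roll":0},{"jaw":0,"dp":[0,0,1],"roll":0},{"jaw":0,"dp":[0,0,0.5],"roll":0},{"jaw":0,"dp":[0,0,0],"roll":0},{"jaw":0,"dp":[0,0,0],"roll":0},{"jaw":0,"dp":[0,0,0],"roll":0}]'
python3 r.py
```

```text
time_s: 32.47
tcp_pos: [0.4264, -0.2183, 0.1002]
eef_rot: [-0.0, 0.572, 0.821, -0.0]
ft_force: [0.1, -0.5, -6.0]
width: 0.257
32.47 [ 0.4264 -0.2183  0.1002] 20.28 tilt [-0.0003  0.0001] F [ 0.1 -0.5 -6. ] M [-0.14 -0.05 -0.02] w 0.257 j7 1.03
0.4469941059039138 -95.85106672206717
time_s: 33.3
tcp_pos: [0.4265, -0.2183, 0.0903]
eef_rot: [0.0, 0.572, 0.821, 0.0]
ft_force: [-0.7, 0.3, -4.4]
width: 0.26
33.3 [ 0.4265 -0.2183  0.0903] 20.28 tilt [0.0002 0.    ] F [-0.7  0.3 -4.4] M [-0.06  0.08 -0.01] w 0.26 j7 1.04
0.44698359599077325 -95.8388730085742
```

Nearly down (Fz −6 → −4.4 N). Lower the last bit, release and retreat.

```bash
python3 -m jog '[{"jaw":0,"dp":[0,0,0.5],"roll":0},{"jaw":0,"dp":[0,0,0.4],"roll":0},{"jaw":0,"dp":[0,0,0],"roll":0},{"jaw":0,"dp":[0,0,0],"roll":0},{"jaw":0.6,"dp":[0,0,0],"roll":0},{"jaw":0.6,"dp":[0,0,0],"roll":0},{"jaw":0.6,"dp":[0,0,0],"roll":0},{"jaw":0.6,"dp":[0,0,0],"roll":0},{"jaw":0.6,"dp":[0,0,0],"roll":0},{"jaw":0.6,"dp":[0,0,0],"roll":0}]'
python3 -m jog '[{"jaw":0.6,"dp":[0,0,-6],"roll":0},{"jaw":0.6,"dp":[0,0,-12],"roll":0},{"jaw":0.6,"dp":[0,0,-16],"roll":0},{"jaw":0.6,"dp":[0,0,-20],"roll":0},{"jaw":0.6,"dp":[0,0,-20],"roll":0},{"jaw":0.6,"dp":[0,0,-20],"roll":0},{"jaw":0.6,"dp":[0,0,-20],"roll":0},{"jaw":0.6,"dp":[0,25,-10],"roll":0},{"jaw":0.6,"dp":[0,30,0],"roll":0},{"jaw":0.6,"dp":[15,30,0],"roll":0}]'
python3 -m jog '[{"jaw":0.6,"dp":[25,10,0],"roll":0},{"jaw":0.6,"dp":[30,0,0],"roll":0},{"jaw":0.6,"dp":[30,0,0],"roll":0},{"jaw":0.6,"dp":[30,0,0],"roll":0},{"jaw":0.6,"dp":[30,0,0],"roll":0},{"jaw":0.6,"dp":[20,0,0],"roll":0},{"jaw":0.6,"dp":[10,0,0],"roll":0},{"jaw":0.6,"dp":[0,0,0],"roll":0},{"jaw":0.6,"dp":[0,0,0],"roll":0},{"jaw":0.6,"dp":[0,0,0],"roll":0}]'
python3 - <<'E'
from plan import *
rep()
c=capture('side');t=capture('top')
cv2.imwrite('pics/z14.png',np.hstack([cv2.resize(x,(400,400),interpolation=2) for x in (c['frame'][150:250,250:350],t['frame'][180:280,290:390])]))
cv2.imwrite('pics/z14f.png',cv2.resize(t['frame'],(800,600)))
P,_=cloud(t,160,290,110,400);s=(.4266,-.2177)
Q=slab(P,.106,.122,s,.02);print("hub",len(Q),Q.mean(0).round(4))
Q=slab(P,.052,.066,s,.036);A=np.c_[Q[:,:2]-s,np.ones(len(Q))];print("disc",len(Q),np.linalg.lstsq(A,Q[:,2],rcond=None)[0].round(3))
Q=slab(P,.106,.122,s,.08);Q=Q[np.hypot(*(Q[:,:2]-s).T)>.04];print("knob",len(Q),Q.mean(0).round(4))
for nm in('can','case','jar','tape'):
  for r in place_of(nm,'top')[:1]:print(nm,round(r['confidence'],2),atz(t,*r['location'],0).round(3))
E
```

```text
time_s: 34.13
tcp_pos: [0.4265, -0.2183, 0.0893]
eef_rot: [0.0, 0.572, 0.821, 0.0]
ft_force: [-0.1, -0.6, 0.1]
width: 0.59
time_s: 34.97
tcp_pos: [0.5027, -0.177, 0.2153]
eef_rot: [0.002, 0.573, 0.819, 0.0]
ft_force: [-0.1, 0.2, -0.1]
width: 0.597
time_s: 35.8
tcp_pos: [0.4501, -0.0081, 0.2136]
eef_rot: [0.0, 0.572, 0.82, 0.0]
ft_force: [-1.1, 0.1, -0.6]
width: 0.601
35.8 [ 0.4501 -0.0081  0.2136] 20.22 tilt [ 0.0007 -0.0003] F [-1.1  0.1 -0.6] M [-0.08  0.02 -0.02] w 0.601 j7 0.37
hub 90 [ 0.4266 -0.2161  0.1107]
disc 343 [-0.007  0.019  0.061]
knob 46 [ 0.4058 -0.1595  0.1139]
jar 0.92 [ 0.474 -0.429  0.   ]
tape 0.69 [0.646 0.32  0.   ]
```

View pics/z14.png

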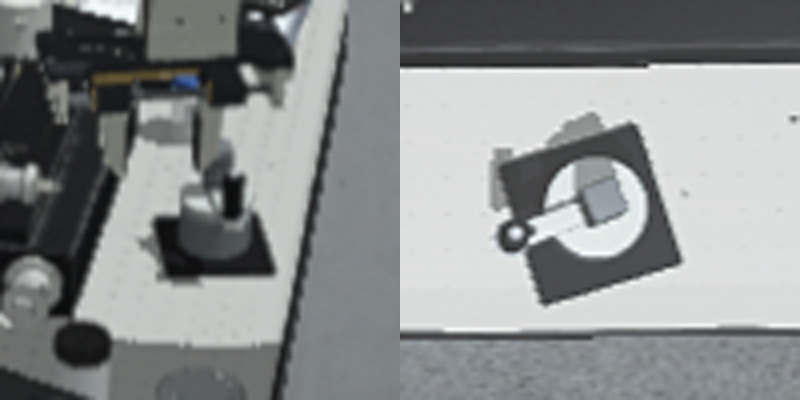

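View pics/z14f.png

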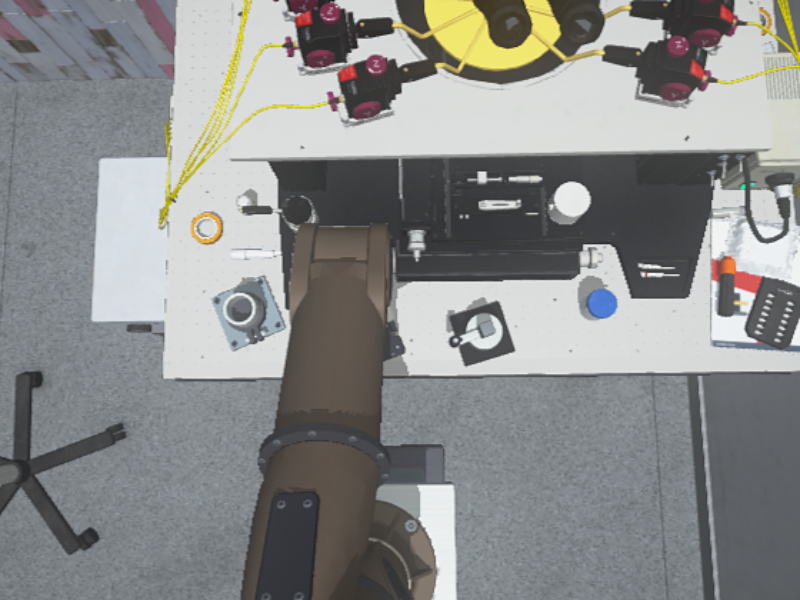

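The tool is seated: hub top 110.7 mm as at the start, disc level. The tape and jar are where they were in the top view, and the can and case still stand in the side view. Handing in.

```bash
python3 -c "
from plan import *
for nm in('can','case'):
  for r in place_of(nm,'side')[:1]:print(nm,round(r['confidence'],2),np.round(r['location'],1))
print(sign_off())"
```

```text
can 0.66 [247.2 268.6]
case 0.69 [248.9 300.6]
the job is handed in; nothing more can be done
None
```

The job is handed in, at about 36 s of the 72 s allowed; sign-off gave no verdict. I set the tool on the tube with its blade over the lug and let go. I then took it by the knob, ran the blade one full turn clockwise, and put the tool back on its stand.

**Turn:** The knob ended at azimuth −157.2°, and I measured the lug at −157.2°. The wrist read 3 to 5 N of upward reaction for most of the way, rising to 8.7 N and then 10.7 N at the end. I put that down to the knob being pressed lightly down, so the blade stayed on the rim. The disc looked level at half turn and after I let go; I took no pictures between those points.

**Stand:** The tool is seated and level. Its hub top is at 110.7 mm, against 110.8 mm at the start.

**Other things:**
- **Jar:** within about 4 mm of its first reading.
- **Tape:** one coordinate read 11 mm different from the first picture (0.320 against 0.309), but it looks in the same place and the arm never went near it.
- **Can and case:** the arm hid them in the last top view. In the side view the case is within about 2.5 pixels of its first position, and the can within about 5 pixels, with a weak detection both times.

**What went wrong:** My first grip on the hub was about 5 mm off centre because I planned it from a reading taken before the arm had settled. I regripped before lifting. The tool then looked tilted in one picture, but the depth data showed it upright.

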